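# Contact-test a batch of capacitors and stow it

### The arm

A 6-joint arm with a two-finger parallel gripper is mounted at the origin on the work surface. World frame = base frame: x ahead of the robot, y to its left, z up, the work surface at z = 0. Lengths are in m, angles in rad, forces in N, time in s.
With the tool pointing down it reaches from about 0.4 to 0.825 m from the base axis. Payload 7 kg.
Tool frame: the origin (TCP) lies at the very end of the fingers, on their centre line; the grasp point (between the pads) lies 19 mm behind it (arm.pinch_z is the z of the grasp point in the tool frame, in m); z points along the fingers, y is the direction in which the jaws open and shut (so a half turn about z gives the same grasp; the last joint's range is limited). The gripper opens to 88 mm and grips with 3 to 60 N. Pads are 19 mm wide; open, the fingers measure 130 mm over their backs; the gripper's body (78 mm by 193 mm) begins 47 mm behind the grasp point.
Start: joints at [1.388, 0.359, 0.012, 0, -1.224, -0.288], TCP at [0.306, 0.602, 0.227] pointing down, gripper open.
Joint ranges: [-3.07, 3.07], [-1.43, 2.12], [-1.02, 1.25], [-3.03, 1.67], [-3.05, -0], [-3.03, 3.03]. Speed limits (rad/s): [2.39, 2.39, 3.01, 3.14, 3.14, 3.14].

### API

Orientations are given as [roll, pitch, yaw] about the fixed x, y, z axes, in that order (R = Rz(yaw) Ry(pitch) Rx(roll)).
In Python, from station import arm gives the robot as it stands.
- The arm moves only by the tool drive_tool, never from a script. Its argument "targets" is a list of rows, each a list of 6 numbers: the shift along the world's x, y, z in units of 0.04 m (1.0 is 0.04 m), then the turn, a rotation vector about the world's x, y, z in units of 6 degrees (1.0 is 6 degrees). In form: [[x, y, z, wx, wy, wz], ...]. A call has 1 to 5 rows; each row shifts and turns the commanded pose from where the row before left it; what a row does not reach is not made up. A row lasts 1/8 s, in which the tool goes at most 62.5 mm and 10.7 degrees, less where a joint would pass 70% of its speed; a pose out of reach is approached as far as the arm can. A call with a number of a shift or a turn outside -1 to 1 is refused whole. A call with a gripper value outside its range is refused whole. "claw" is the opening, from 0 (shut) to 1 (fully open), set as the call begins (left out, the last holds). The fingers move at their own pace and stop on an object; "newtons" is the grip in N (left out, the last holds). Time passes only in rows, so rows that do not move let the fingers close. It gives the time, the measured TCP pose, the force and the opening at its end, in the units of the state.
- arm.get_state(): the state, without advancing time (a new reading comes with each control period).
- arm.grab_frame(name): name is "side" or "top"; returns (picture, depth): 420x560x3 uint8, red, green, blue; 420x560 float32, m along the optical axis (not along the pixel's ray), 0 where there is no reading.
- arm.get_calibration(name): a dict with "mtx" (3x3 intrinsics, pixels), "dist_coeffs" ([k1, k2, p1, p2, k3] as OpenCV has them; the pictures are not rectified), "origin" and "rotation" of the camera in the world. Camera axes: x right, y up, looking along -z (the intrinsics and any distortion apply to the point x, -y, -z); pixel columns grow to the right and rows downward; lengths in m; the calibration is good to about 2 mm. A picture is of the moment at which its call begins. get_calibration takes no time and is no camera call.
- arm.job_done(): hands the job in, once; it reports no verdict.
Trained networks look in the newest picture that a camera, given by its name, has taken for a name from the list of things; names that differ only in an ending like _2 or _b are one class to them, and where a whole thing is asked for, a point or a joint stands for the part that bears it (a point fixed in the world has none). Each returns a list of dicts, best first, with "score" (0 to 1); they miss things now and then, are a little off and sometimes report something else, mostly with a low value. They report only what shows in the picture. A call takes as long as a camera call.
- arm.search_frame(target, camera): "point" ([x, y, z] in m, in the coordinates of the camera as it stood for that picture, good to about 4 mm: the middle of the surface that is visible of it).
- arm.cut_out(target, camera): "pixels" (420x560 bool, what is visible of it).
- arm.landmark_of(target, camera): "point" ([x, y, z] in m, in the coordinates of the camera as it stood for that picture, good to about 4 mm: a listed point, or the origin of a listed thing).
The state is a dict: "t": time; "q": joint angles; "qd": joint speeds; "joint_efforts": joint torques, N m; "eef_pos": TCP position; "ee_rot": TCP orientation; "force": force on the tool from outside, world axes, zero at the start; "moment": the same for the moment, N m; "width": finger opening in m.
Only numpy, scipy, OpenCV 4.12 (cv2) and the standard library are available. Lean on these libraries where they do the work, as an engineer would, in place of code of your own. Each camera call takes 0.05 s, during which the arm holds its last target. There are 200 camera calls.

### The job

Stand every oval capacitor from the blue tray upright on the outlined places of the contact tester, one to a place and lined up with its outline; then, with all of them in place, pull the tester's sprung handle out until its pointer is level with the small index tab beside the scale (not well past it), hold it there for two seconds and let the handle go all the way home. After that pull the cabinet's drawer right out to its stop, stand all the capacitors upright on the drawer's floor and push the drawer fully shut. Leave the round can, the roll and the tools where they are.

Things in the scene. Friction and masses are not known exactly. Their poses are not given: they have to be found in the camera images.
- tester: Contact tester, fixed: flat grey slab 270 (x) x 290 (y) x 30 mm; origin on the bench under the middle of its row of four places. x points from the pull handle to the places (away from the robot at yaw 0), y along the row. The places are can-sized ovals with a black outline, painted on the flat top 54 mm apart, long way along y.
- place0 (a point): centre of outlined place 0 on the tester's top (30 mm above the bench), one of four along the tester's y; axes as the tester's. A can stands on it, its 48 mm length along the row
- place1 (a point): centre of outlined place 1 on the tester's top (30 mm above the bench), one of four along the tester's y; axes as the tester's. A can stands on it, its 48 mm length along the row
- place2 (a point): centre of outlined place 2 on the tester's top (30 mm above the bench), one of four along the tester's y; axes as the tester's. A can stands on it, its 48 mm length along the row
- place3 (a point): centre of outlined place 3 on the tester's top (30 mm above the bench), one of four along the tester's y; axes as the tester's. A can stands on it, its 48 mm length along the row
- pull (a joint): travel (m) of the tester's sprung pull slide: 0 home, grows as the handle is pulled along the tester's -x; ends at 0.068. Spring: 3 N at home, 10 N at 50 mm; let go, it returns home by itself. A white contact bar behind the places (230 mm long, top 72 mm up, 92 mm behind the row's middle at home) moves with it; its yielding plungers meet the cans.
- pull_grip (a point): centre of the black pull handle's grip block, 16 mm (along the pull, tester x) x 56 mm (tester y) x 42 mm tall, 79 mm above the bench (top 100 mm); moves with the slide; at home it is 70 mm in front of the row of places. Axes as the tester's.
- pointer (a point): tip of the thin pointer fixed to the pull slide, which runs over the white scale on the handle's +y side; its x in the tester's frame is that of the grip's centre. Axes as the tester's.
- index: small dark steel index tab set on the outer edge of the scale, 3 mm thick in tester x, 16 mm tall; origin at the tab's tip, at scale height (33 mm above the bench), axes as the tester's. The pull is right when the pointer is level with it (same tester x, within 5 mm). It is set 36 to 54 mm out from the pointer's home and does not move in a run.
- cabinet: Grey steel one-drawer cabinet, fixed, 240 deep x 280 wide x 104 mm high; origin on the bench under the middle of its front face; x points into the cabinet (away from the robot at yaw 0).
- drawer (a joint): how far the drawer is pulled out, m: 0 shut, 0.145 at its stop; opens along the cabinet's -x; stays where it is left, about 1.5 N friction.
- drawer_in (a point): middle of the drawer's inner floor, 20 mm above the bench; moves with the drawer; axes as the cabinet's. Shut, it is 105 mm behind the cabinet's face. Inside 210 (x) x 241 mm (y), side walls 34 mm high; the 12 mm front panel (top 92 mm above the bench) has its inner face 105 mm in front of this point. Upright cans clear the cabinet's opening.
- drawer_handle (a point): middle of the drawer's bar handle, 78 mm above the bench: a bar 90 mm long (cabinet y), 10 mm thick (x), 14 mm tall, its centre 43 mm in front of the drawer's front panel (160 mm in front of drawer_in). Axes as the cabinet's.
- tray: Low blue plastic tray on a flat grey riser, fixed: 270 (x) x 165 (y) mm, walls 4 mm thick, rim 46 mm and inner floor 20 mm above the bench; origin on the bench under its centre; the capacitors start standing in it.
- can0: Oval aluminium capacitor can, 48 mm long (its x) x 34 mm wide (its y) x 52 mm tall, with two red terminals and a white tube on top (64 mm in all), 160 g, bottom-heavy; origin at the centre of its underside, z up when standing. Two to four of the four alike cans are present (None when absent).
- can1: Oval aluminium capacitor can, 48 mm long (its x) x 34 mm wide (its y) x 52 mm tall, with two red terminals and a white tube on top (64 mm in all), 160 g, bottom-heavy; origin at the centre of its underside, z up when standing. Two to four of the four alike cans are present (None when absent).
- can2: Oval aluminium capacitor can, 48 mm long (its x) x 34 mm wide (its y) x 52 mm tall, with two red terminals and a white tube on top (64 mm in all), 160 g, bottom-heavy; origin at the centre of its underside, z up when standing. Two to four of the four alike cans are present (None when absent).
- can3: Oval aluminium capacitor can, 48 mm long (its x) x 34 mm wide (its y) x 52 mm tall, with two red terminals and a white tube on top (64 mm in all), 160 g, bottom-heavy; origin at the centre of its underside, z up when standing. Two to four of the four alike cans are present (None when absent).
- round_can: bystander: round aluminium can, 42 mm across, 60 mm tall (70 with its stud), standing on the bench beyond the tray; leave alone. Origin under its centre.
- pliers: bystander: yellow-handled pliers lying on the bench at the robot's far left, about 150 mm long, 15 mm high; leave alone.
- spanner: bystander: steel spanner, about 150 mm long, lying on top of the cabinet, across it, over 90 mm behind its face; leave alone.
- tape_roll: bystander: white roll, 64 mm across, 24 mm high, lying beyond the tray; leave alone.

How it is judged:
On the way, in this order (a step that is already met when the one before it is completed fails the run):
1. every capacitor stands upright on a place of the tester (centre within 10 mm, lengthwise along the row within 17 degrees) ((horizontal distance between can0 and place0 below 0.01 m or horizontal distance between can0 and place1 below 0.01 m or horizontal distance between can0 and place2 below 0.01 m or horizontal distance between can0 and place3 below 0.01 m) and angle between the x axis of each of can0, can1, can2, can3 and the y axis of tester, either way round below 0.3 rad and z of can0 in the frame of tester between 0.026 and 0.034 m and angle between each of can0, can1, can2, can3's own z axis and vertical below 0.12 rad and (horizontal distance between can1 and place0 below 0.01 m or horizontal distance between can1 and place1 below 0.01 m or horizontal distance between can1 and place2 below 0.01 m or horizontal distance between can1 and place3 below 0.01 m) and z of can1 in the frame of tester between 0.026 and 0.034 m and (horizontal distance between can2 and place0 below 0.01 m or horizontal distance between can2 and place1 below 0.01 m or horizontal distance between can2 and place2 below 0.01 m or horizontal distance between can2 and place3 below 0.01 m) and z of can2 in the frame of tester between 0.026 and 0.034 m and (horizontal distance between can3 and place0 below 0.01 m or horizontal distance between can3 and place1 below 0.01 m or horizontal distance between can3 and place2 below 0.01 m or horizontal distance between can3 and place3 below 0.01 m) and z of can3 in the frame of tester between 0.026 and 0.034 m), for 0.3 s.
2. with all of them on their places, the pull slide's pointer is level with the index tab (within 5 mm) for 1.5 s (all of step 1 and x of pointer in the frame of index between -0.005 and 0.005 m), for 1.5 s.
3. the pull slide is home again (value of joint pull below 0.004 m), for 0.2 s.
4. the drawer is pulled out to its stop (within 6 mm) (value of joint drawer above 0.139 m), for 0.2 s.
At the end, for the whole second after the job is handed in: every capacitor stands upright (within 7 degrees) and still on the drawer's floor, the drawer is shut (within 6 mm) and the pull slide is home (within 4 mm) (x of can0 in the frame of drawer_in between -0.105 and 0.105 m and y of can0 in the frame of drawer_in between -0.12 and 0.12 m and z of can0 in the frame of drawer_in between -0.004 and 0.005 m and angle between each of can0, can1, can2, can3's own z axis and vertical below 0.12 rad and linear speed of each of can0, can1, can2, can3 below 0.02 m/s and x of can1 in the frame of drawer_in between -0.105 and 0.105 m and y of can1 in the frame of drawer_in between -0.12 and 0.12 m and z of can1 in the frame of drawer_in between -0.004 and 0.005 m and x of can2 in the frame of drawer_in between -0.105 and 0.105 m and y of can2 in the frame of drawer_in between -0.12 and 0.12 m and z of can2 in the frame of drawer_in between -0.004 and 0.005 m and x of can3 in the frame of drawer_in between -0.105 and 0.105 m and y of can3 in the frame of drawer_in between -0.12 and 0.12 m and z of can3 in the frame of drawer_in between -0.004 and 0.005 m and value of joint drawer below 0.006 m and value of joint pull below 0.004 m); the robot touches nothing.
It fails at once if the pull slide is pulled more than 12 mm past the index tab (x of pointer in the frame of index below -0.012 m).
It fails at once if the round can or another bystander is moved more than 30 mm (distance of any of round_can, pliers, spanner, tape_roll from where it was at the start of the episode above 0.03 m).
Of can0, can1, can2, can3 only 2 to 4 are there at a start; the rules pass over those that are not, and their reading is None.
At some moment in a run one of can0, can1, can2, can3 may be knocked a few centimetres aside while the robot is not near it.
Once in a run the grip may slacken for a moment while it holds something.
It also fails if it takes over 210 s, if anything falls off the work surface, if the arm or the gripper's body presses on something with over 40 N, if the wrist force passes 120 N, or if a joint passes its speed limit or range.

## Working session

There is one attempt and no reset: what is moved stays moved. The work goes in short steps, Python scripts to look and compute and a tool call to move; the robot and the scene stay as the last step left them, time stands still between calls to the robot, and variables do not carry over. Pictures are saved under pics/ and viewed, about 12 in all and at most 16, crops included, and the job is handed in when it is done.

Besides the shell and the picture viewer there is one more tool, called after ">>>" as a command line: name --pt "numbers of a row" for each row, then --argument value for the rest. drive_tool: Moves the arm, as the interface text tells. Shifts and turns lie within -1 to 1; 1 stands for 0.04 m of shift or 6 degrees of turn. Its arguments: {"type":"object","properties":{"targets":{"type":"array"},"claw":{"type":"number"},"newtons":{"type":"number"}},"required":["targets"]}

```bash
mkdir -p pics; ls; cat > h.py <<'E'
import numpy as np, cv2
from station import arm
def cal(n):
    c=arm.get_calibration(n); return np.array(c["mtx"]),np.array(c["dist_coeffs"]),np.array(c["origin"]),np.array(c["rotation"])
def w(n,p):
    K,d,o,R=cal(n); return o+R@np.array(p)
def cloud(n,dep):
    K,d,o,R=cal(n); h,wd=dep.shape
    u,v=np.meshgrid(np.arange(wd),np.arange(h))
    p=cv2.undistortPoints(np.stack([u,v],-1).reshape(-1,1,2).astype(np.float64),K,d).reshape(h,wd,2)
    P=np.stack([p[...,0]*dep,-p[...,1]*dep,-dep],-1)
    return P@R.T+o
def planepx(n,uv,z):
    K,d,o,R=cal(n)
    p=cv2.undistortPoints(np.array(uv,float).reshape(-1,1,2),K,d).reshape(-1,2)
    r=np.c_[p[:,0],-p[:,1],-np.ones(len(p))]@R.T
    return o+r*((z-o[2])/r[:,2])[:,None]
def save(n,name,crop=None,s=1):
    im,dep=arm.grab_frame(n)
    c=im if crop is None else im[crop[1]:crop[3],crop[0]:crop[2]]
    cv2.imwrite(f"pics/{name}.png",cv2.resize(c[...,::-1],None,fx=s,fy=s,interpolation=cv2.INTER_CUBIC))
    return im,dep
E
python3 - <<'E'
from h import *
np.set_printoptions(precision=4,suppress=True)
s=arm.get_state();print(s)
for n in("top","side"):
    im,dep=save(n,n+"0"); np.save(n+"0.npy",dep)
    K,d,o,R=cal(n);print(n,K.round(1).tolist(),d,o,R.tolist())
    for t in("tester","place0","place1","place2","place3","pull_grip","pointer","index","cabinet","drawer_in","drawer_handle","tray","can0","round_can","tape_roll"):
        r=arm.landmark_of(t,n)
        print(t,[(round(x["score"],2),w(n,x["point"]).round(4).tolist()) for x in r[:5]])
E
```

```text
pics
{'t': 0.0, 'q': array([ 1.3881,  0.3594,  0.0111, -0.0004, -1.2241, -0.2881]), 'qd': array([-0.0002,  0.0011, -0.0009, -0.0009, -0.0007,  0.0016]), 'joint_efforts': array([  0.0018, -58.2714,  29.3049,   6.9971,   0.0068,  -0.0002]), 'eef_pos': array([0.306 , 0.6011, 0.2256]), 'ee_rot': array([ 3.1399, -0.0001, -0.4709]), 'force': array([ 0.6879, -0.0059, -0.6469]), 'moment': array([ 0.0333,  0.0185, -0.0155]), 'width': 0.08776341943468467}
top [[531.2, 0.0, 287.6], [0.0, 531.2, 210.2], [0.0, 0.0, 1.0]] [-0.2006  0.      0.      0.      0.    ] [0.3538 0.0672 1.4252] [0.18749573382719686, 0.0034311095839363315, -1.5571791978983236]
tester [(0.57, [2.5597, 2.2731, 3.6312]), (0.22, [2.5254, 2.2388, 3.5968])]
place0 [(0.94, [2.5105, 2.2238, 3.5819]), (0.71, [2.5154, 2.2287, 3.5868]), (0.69, [2.5009, 2.2143, 3.5723]), (0.6, [2.5257, 2.239, 3.5971])]
place1 [(0.94, [2.5105, 2.2238, 3.5819]), (0.71, [2.5154, 2.2287, 3.5868]), (0.69, [2.5009, 2.2143, 3.5723]), (0.6, [2.5257, 2.239, 3.5971])]
place2 [(0.94, [2.5105, 2.2238, 3.5819]), (0.71, [2.5154, 2.2287, 3.5868]), (0.69, [2.5009, 2.2
[... 1437 characters left out ...]
9, [0.7116, -0.3124, 1.3263]), (0.79, [0.7158, -0.3082, 1.3305])]
place3 [(0.97, [0.7127, -0.3113, 1.3274]), (0.95, [0.7125, -0.3115, 1.3272]), (0.79, [0.7116, -0.3124, 1.3263]), (0.79, [0.7158, -0.3082, 1.3305])]
pull_grip [(0.67, [0.6356, -0.3884, 1.2503]), (0.59, [0.8526, -0.1714, 1.4673])]
pointer []
index []
cabinet []
drawer_in []
drawer_handle [(0.93, [0.6762, -0.3478, 1.2909])]
tray [(0.98, [0.6866, -0.3374, 1.3013])]
can0 [(0.85, [0.7377, -0.2863, 1.3524]), (0.64, [0.6382, -0.3858, 1.2529]), (0.6, [0.7371, -0.2869, 1.3518]), (0.48, [0.7487, -0.2753, 1.3635])]
round_can [(0.8, [0.8949, -0.1291, 1.5096])]
tape_roll [(0.78, [0.9136, -0.1104, 1.5283]), (0.51, [0.7156, -0.3084, 1.3303])]
```

Rotation is in [roll, pitch, yaw]; I fix the helper and rerun.

```bash
sed -i 's/np.array(c\["rotation"\])$/Rotation.from_euler("xyz",c["rotation"]).as_matrix()/; 1a from scipy.spatial.transform import Rotation' h.py
python3 - <<'E'
from h import *
for n in("top","side"):
    im,dep=save(n,n+"1"); np.save(n+"0.npy",dep)
    for t in("tester","place0","pull_grip","pointer","index","cabinet","drawer_handle","tray","can0","round_can","tape_roll","pliers","spanner"):
        r=arm.landmark_of(t,n)
        print(t,[(round(x["score"],2),w(n,x["point"]).round(3).tolist()) for x in r[:5]])
E
```

```text
tester [(0.85, [0.578, 0.284, 0.001])]
place0 [(0.96, [0.574, 0.201, 0.032]), (0.91, [0.576, 0.259, 0.032]), (0.59, [0.716, -0.272, 0.103]), (0.56, [0.579, 0.312, 0.031]), (0.21, [0.515, 0.354, 0.041])]
pull_grip [(0.6, [0.511, 0.29, 0.081])]
pointer [(0.83, [0.515, 0.356, 0.04])]
index [(0.37, [0.468, 0.368, 0.038])]
cabinet [(0.6, [0.568, -0.276, 0.003])]
drawer_handle [(0.78, [0.518, -0.272, 0.078]), (0.61, [0.766, 0.052, 0.001])]
tray [(0.96, [0.526, 0.004, -0.003]), (0.68, [0.579, 0.036, 0.024])]
can0 [(0.77, [0.584, -0.035, 0.022]), (0.75, [0.582, 0.033, 0.019])]
round_can [(0.6, [0.515, 0.288, 0.079]), (0.57, [0.746, -0.028, -0.002]), (0.16, [0.575, 0.257, 0.035])]
tape_roll [(0.56, [0.766, 0.054, 0.002])]
pliers [(0.61, [0.474, 0.487, 0.002]), (0.24, [0.579, 0.286, 0.004])]
spanner [(0.59, [0.716, -0.273, 0.104])]
tester [(0.67, [0.578, 0.281, -0.004])]
place0 [(0.92, [0.574, 0.253, 0.027]), (0.8, [0.581, 0.36, 0.025]), (0.76, [0.573, 0.201, 0.026]), (0.64, [0.579, 0.309, 0.029])]
pull_grip [(0.78, [0.507, 0.289, 0.078]), (0.22, [0.48, 0.487, 0.002])]
pointer [(0.49, [0.573, 0.254, 0.023])]
index [(0.31, [0.585, 0.36, 0.03])]
cabinet [(0.97, [0.566, -0.275, -0.002])]
drawer_handle [(0.92, [0.517, -0.27, 0.079]), (0.7, [0.741, -0.031, -0.002])]
tray [(0.73, [0.527, 0.004, 0.002])]
can0 [(0.88, [0.474, -0.027, 0.017]), (0.87, [0.579, -0.036, 0.019]), (0.6, [0.582, 0.04, 0.018])]
round_can [(0.57, [0.741, -0.034, 0.001])]
tape_roll [(0.64, [0.765, 0.047, 0.001]), (0.18, [0.573, 0.2, 0.027])]
pliers [(0.74, [0.575, 0.254, 0.028]), (0.74, [0.741, -0.033, 0.0]), (0.66, [0.478, 0.487, -0.001])]
spanner [(0.89, [0.711, -0.269, 0.1]), (0.28, [0.569, -0.275, -0.003])]
```

View pics/top0.png

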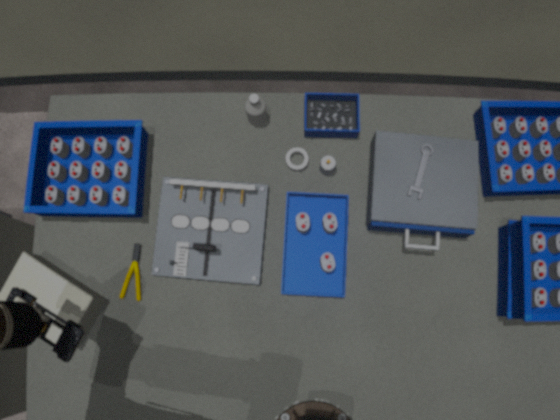

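View pics/side0.png

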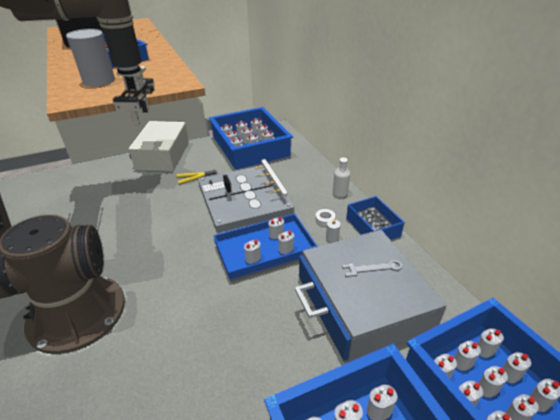

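The top view shows three cans, at about (303,222), (330,222) and (328,262). The four places run along row 222-227 from x=180 to 240, the handle is at (203,247), and the drawer handle is at (422,240). Next I refine these.

```bash
python3 - <<'E'
from h import *
im,dep=arm.grab_frame("top")
C=cloud("top",dep)
for t in("can0","place0"):
    for x in arm.cut_out(t,"top")[:6]:
        m=x["pixels"]; 
        if t=="can0": m=m&(C[...,2]>.055)
        ys,xs=np.nonzero(m)
        if len(xs)<15: print(t,x["score"],"few");continue
        zt=.072 if t=="can0" else .03
        P=planepx("top",np.c_[xs,ys],zt)[:,:2]
        (c,sz,a)=cv2.minAreaRect((P*1000).astype(np.float32))
        cv=np.cov(P.T); ev,V=np.linalg.eigh(cv); v=V[:,1]
        print(t,round(x["score"],2),len(xs),"pxmid",xs.mean().round(),ys.mean().round(),"mean",P.mean(0).round(4),"rect",np.round(c,1),np.round(sz,1),"long dir deg",np.degrees(np.arctan2(v[1],v[0])).round(1)%180,"axes",(np.sqrt(ev)*4e3).round(1),"zmed",np.median(C[m][:,2]).round(3))
# tester slab mask yaw, cabinet yaw
for t in("tester","cabinet","tray"):
    for x in arm.cut_out(t,"top")[:1]:
        m=x["pixels"]; ys,xs=np.nonzero(m); z={"tester":.03,"cabinet":.104,"tray":.046}[t]
        if t!="tray": m=m&(abs(C[...,2]-z)<.012); ys,xs=np.nonzero(m)
        P=planepx("top",np.c_[xs,ys],z)[:,:2]*1000
        print(t,len(xs),cv2.minAreaRect(P.astype(np.float32)))
c=im[215:295,150:280]; cv2.imwrite("pics/c1.png",cv2.resize(c[...,::-1],None,fx=6,fy=6,interpolation=cv2.INTER_CUBIC))
E
```

```text
can0 0.77 212 pxmid 302.0 222.0 mean [0.5805 0.0376] rect [580.2  37.6] [47.1 31. ] long dir deg 4.099999999999994 axes [35.3 52.2] zmed 0.074
can0 0.62 222 pxmid 329.0 222.0 mean [ 0.5808 -0.0334] rect [579.7 -33.5] [49.9 33.7] long dir deg 7.099999999999994 axes [37.1 52. ] zmed 0.074
can0 0.59 229 pxmid 327.0 262.0 mean [ 0.4772 -0.028 ] rect [477.4 -27.2] [46.2 35.8] long dir deg 10.300000000000011 axes [38.  50.6] zmed 0.074
place0 0.62 10758 pxmid 210.0 230.0 mean [0.5622 0.2817] rect [563.7 283.5] [292.5 271.6] long dir deg 85.9 axes [311.8 336. ] zmed 0.032
tester 9772 ((563.9136962890625, 283.3324279785156), (290.5372619628906, 270.801513671875), 86.06975555419922)
cabinet 9271 ((664.6029052734375, -281.1885681152344), (282.7879638671875, 297.1742858886719), 86.06529998779297)
tray 5758 ((528.158935546875, 2.625091552734375), (166.49476623535156, 270.1454772949219), 87.73399353027344)
```

View pics/c1.png

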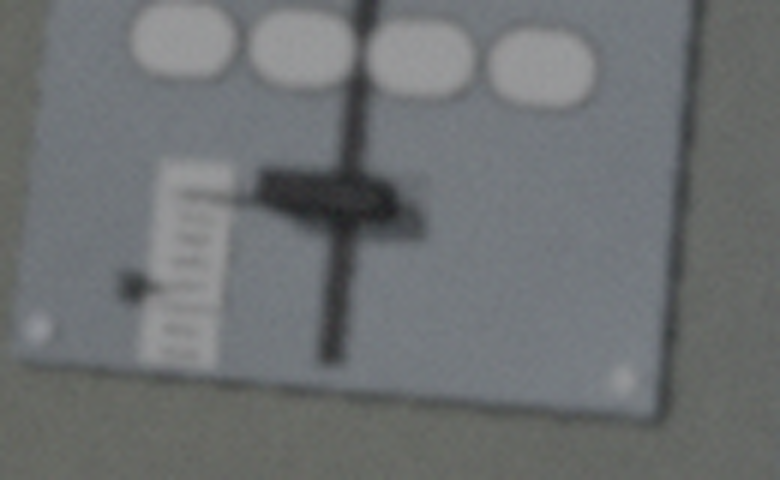

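The crop shows four places in a row, the pointer tip near (180,195) and the index tip near (155,288), both in crop pixels at 6x scale. I convert these with the calibration.

```bash
python3 - <<'E'
from h import *
cr=lambda a:np.array(a)/6+[150,215]-0.4
P=planepx("top",cr([(183,40),(300,47),(420,58),(542,67)]),.03)[:,:2];print("places",P.round(4).tolist())
d=P[0]-P[3];print(np.linalg.norm(d)/3,np.degrees(np.arctan2(d[1],d[0])),P.mean(0))
Q=planepx("top",cr([(180,195),(148,288)]),.033)[:,:2];print(Q.round(4))
ex=np.array([np.cos(-.0686),np.sin(-.0686)]);print("pull",(Q-P.mean(0))@ex, (Q[1]-Q[0])@ex)
G=planepx("top",cr([(330,190)]),.1)[:,:2];print("grip top",G, "pred",P.mean(0)-.07*ex)
E
```

```text
places [[0.5846, 0.364], [0.5822, 0.3107], [0.578, 0.2565], [0.5747, 0.2019]]
0.05411931739146925 86.52413156236595 [0.57986883 0.28328597]
[[0.5144 0.3613]
 [0.4728 0.3739]]
pull [-0.07066058 -0.11304348] -0.042382902545344714
grip top [[0.5099689  0.28321611]] pred [0.51003347 0.2880842 ]
```

>>> drive_tool --pt "1 -1 0 0 0 1" --pt "1 -1 0 0 0 1" --pt "1 -1 0 0 0 1" --pt "1 -1 0 0 0 1" --pt "1 -1 0 0 0 1" --claw 0.68 --newtons 20

```text
t: 3.92
eef_pos: [0.5073, 0.4002, 0.2268]
ee_rot: [-3.141, -0.0, 0.057]
force: [-0.1, 1.2, -0.3]
width: 0.06
```

>>> drive_tool --pt "0.8 -1 0 0 0 0.2" --pt "0.8 -1 0 0 0 0" --pt "0.3 -1 0 0 0 0" --pt "0 -1 0 0 0 0" --pt "0 -1 0 0 0 0"

```text
t: 4.55
eef_pos: [0.5823, 0.2001, 0.2265]
ee_rot: [3.141, 0.0, 0.073]
force: [0.7, -0.7, 1.1]
width: 0.0597
```

>>> drive_tool --pt "0 -1 -0.4 0 0 0" --pt "0 -1 -0.5 0 0 0" --pt "0 -1 -0.5 0 0 0" --pt "0 -1 0 0 0 0" --pt "-0.03 -0.08 0 0 0 0"

```text
t: 5.18
eef_pos: [0.5807, 0.0361, 0.1704]
ee_rot: [3.141, 0.001, 0.071]
force: [-0.4, -0.1, 0.1]
width: 0.0595
```

>>> drive_tool --pt "0 0 -0.8 0 0 0" --pt "0 0 -0.8 0 0 0" --pt "0 0 -0.8 0 0 0" --pt "0 0 -0.65 0 0 0" --pt "0 0 0 0 0 0"

```text
t: 5.8
eef_pos: [0.5809, 0.0389, 0.0476]
ee_rot: [3.141, 0.001, 0.075]
force: [-0.2, -0.6, 0.3]
width: 0.0595
```

>>> drive_tool --pt "0 0 0 0 0 0" --pt "0 0 0 0 0 0" --pt "0 0 0 0 0 0" --pt "0 0 0 0 0 0" --claw 0.2

```text
t: 6.3
eef_pos: [0.5811, 0.0384, 0.049]
ee_rot: [-3.141, -0.0, 0.074]
force: [-0.9, -0.4, 3.2]
width: 0.0333
```

>>> drive_tool --pt "0 0 0.9 0 0 0" --pt "0 0 0.9 0 0 0" --pt "0 0 0 0 0 -0.9" --pt "0 0.5 0 0 0 -1" --pt "0 0.5 0 0 0 -1"

```text
t: 6.92
eef_pos: [0.5807, 0.0786, 0.1205]
ee_rot: [-3.141, 0.0, -0.234]
force: [0.8, 1.2, -1.4]
width: 0.0339
```

>>> drive_tool --pt "0 0.5 0 0 0 -1" --pt "0 0.5 0 0 0 -1" --pt "0 0.5 0 0 0 -1" --pt "0 0.5 0 0 0 -1" --pt "0 0.5 0 0 0 -1"

```text
t: 7.55
eef_pos: [0.5807, 0.1789, 0.1203]
ee_rot: [3.141, 0.0, -0.757]
force: [0.7, -0.6, -0.6]
width: 0.0336
```

>>> drive_tool --pt "0 0.6 0 0 0 -1" --pt "0 0.6 0 0 0 -1" --pt "0 0.6 0 0 0 -1" --pt "0 0.6 0 0 0 -1" --pt "0 0.6 0 0 0 -1"

```text
t: 8.18
eef_pos: [0.5807, 0.299, 0.1202]
ee_rot: [3.141, 0.0, -1.281]
force: [0.5, -0.2, -0.5]
width: 0.0337
```

>>> drive_tool --pt "0 0.3 0 0 0 -1" --pt "0 0 0 0 0 -1" --pt "0 0 0 0 0 -1" --pt "0 0 0 0 0 -0.4" --pt "0 0 0 0 0 0"

```text
t: 8.8
eef_pos: [0.5807, 0.3102, 0.1202]
ee_rot: [3.141, -0.0, -1.633]
force: [-0.7, 0.0, -1.3]
width: 0.0339
```

>>> drive_tool --pt "0 0 -0.6 0 0 0" --pt "0 0 -0.6 0 0 -0.1" --pt "0 0 -0.2 0 0 0" --pt "0 0 -0.11 0 0 0" --pt "0 0 0 0 0 0"

```text
t: 9.43
eef_pos: [0.5813, 0.3105, 0.0606]
ee_rot: [-3.141, 0.0, -1.643]
force: [0.3, -0.4, -1.2]
width: 0.0339
```

>>> drive_tool --pt "0 0 0 0 0 0" --pt "0 0 0 0 0 0" --pt "0 0 0 0 0 0" --claw 0.6

```text
t: 9.8
eef_pos: [0.5812, 0.3105, 0.0607]
ee_rot: [-3.141, 0.001, -1.644]
force: [-0.3, -0.7, -0.3]
width: 0.0519
```

>>> drive_tool --pt "0 0 1 0 0 0" --pt "0 0 1 0 0 0" --pt "0 -1 0.5 0 0 1" --pt "0 -1 0 0 0 1" --pt "0 -1 0 0 0 1"

```text
t: 10.42
eef_pos: [0.581, 0.1894, 0.1609]
ee_rot: [-3.14, 0.0, -1.326]
force: [0.6, -0.4, -0.7]
width: 0.0526
```

```bash
cat > look.py <<'E'
from h import *
def cans(n="top",save_as=None,crop=None,s=1):
    im,dep=arm.grab_frame(n); C=cloud(n,dep)
    if save_as:
        c=im if crop is None else im[crop[1]:crop[3],crop[0]:crop[2]]
        cv2.imwrite(f"pics/{save_as}.png",cv2.resize(c[...,::-1],None,fx=s,fy=s,interpolation=cv2.INTER_CUBIC))
    for x in arm.cut_out("can0",n)[:6]:
        m=x["pixels"]; zt=np.percentile(C[m][:,2],60)
        ys,xs=np.nonzero(m&(abs(C[...,2]-zt)<.014))
        if len(xs)<15: continue
        base=min((.02,.03),key=lambda b:abs(b+.053-zt))
        P=planepx(n,np.c_[xs,ys],base+.052)[:,:2]
        ev,V=np.linalg.eigh(np.cov(P.T)); v=V[:,1]
        c=cv2.minAreaRect((P*1000).astype(np.float32))[0]
        print("cut",round(x["score"],2),len(xs),"mean",P.mean(0).round(4),"rect",np.round(c,1),"dir",(np.degrees(np.arctan2(v[1],v[0]))%180).round(1),"axes",(np.sqrt(ev)*4e3).round(0),"z",zt.round(3))
    for x in arm.landmark_of("can0",n)[:6]: print("lm",round(x["score"],2),w(n,x["point"]).round(4))
E
python3 -c "
from look import *
cans()"
```

```text
cut 0.83 217 mean [ 0.581  -0.0335] rect [581.  -33.5] dir 8.7 axes [37. 52.] z 0.074
cut 0.51 220 mean [ 0.4773 -0.0282] rect [477.4 -28.5] dir 8.5 axes [37. 51.] z 0.074
cut 0.43 39 mean [0.5701 0.2969] rect [568.6 296.7] dir 124.3 axes [13. 30.] z 0.08
lm 0.53 [ 0.4788 -0.0301  0.0196]
lm 0.51 [ 0.5864 -0.0346  0.0193]
lm 0.44 [0.5788 0.3092 0.0313]
lm 0.27 [ 0.5173 -0.27    0.0803]
```

>>> drive_tool --pt "0 -0.56 0 0 0 1" --pt "0 -0.56 0 0 0 1" --pt "0 -0.56 0 0 0 1" --pt "0 -0.56 0 0 0 1" --pt "0 -0.56 0 0 0 1" --claw 0.68

```text
t: 11.2
eef_pos: [0.5812, 0.0785, 0.1602]
ee_rot: [-3.141, -0.0, -0.803]
force: [0.3, -0.7, 0.3]
width: 0.0594
```

>>> drive_tool --pt "0 -0.56 0 0 0 1" --pt "0 -0.56 0 0 0 1" --pt "0 -0.56 0 0 0 1" --pt "0 -0.56 0 0 0 1" --pt "0 -0.54 0 0 0 1"

```text
t: 11.82
eef_pos: [0.5814, -0.0328, 0.1603]
ee_rot: [-3.141, -0.0, -0.279]
force: [1.1, 0.3, 0.9]
width: 0.0598
```

>>> drive_tool --pt "0 0 0 0 0 1" --pt "0 0 0 0 0 1" --pt "0 0 0 0 0 1" --pt "0 0 0 0 0 1" --pt "0 0 0 0 0 0"

```text
t: 12.45
eef_pos: [0.5814, -0.0322, 0.1602]
ee_rot: [-3.142, -0.0, 0.136]
force: [-0.9, 0.1, -0.0]
width: 0.0596
```

>>> drive_tool --pt "0.01 0 -0.8 0 0 0" --pt "0 0 -0.8 0 0 0" --pt "0 0 -0.8 0 0 0" --pt "0 0 -0.42 0 0 0" --pt "0 0 0 0 0 0"

```text
t: 13.08
eef_pos: [0.5809, -0.0328, 0.0465]
ee_rot: [3.141, 0.002, 0.136]
force: [-0.2, -1.0, 0.8]
width: 0.0596
```

>>> drive_tool --pt "0 0 0 0 0 0" --pt "0 0 0 0 0 0" --pt "0 0 0 0 0 0" --pt "0 0 0 0 0 0" --claw 0.2

```text
t: 13.58
eef_pos: [0.5818, -0.0329, 0.0482]
ee_rot: [3.142, -0.001, 0.137]
force: [-1.2, 0.3, 5.6]
width: 0.0341
```

>>> drive_tool --pt "0 0 0.9 0 0 0" --pt "0 0 1 0 0 0" --pt "0 0.4 0.9 0 0 -1" --pt "0 0.4 0 0 0 -1" --pt "0 0.4 0 0 0 -1"

```text
t: 14.2
eef_pos: [0.5811, 0.0157, 0.1597]
ee_rot: [-3.141, -0.0, -0.182]
force: [-0.1, 0.8, -2.6]
width: 0.0345
```

>>> drive_tool --pt "0 0.5 0 0 0 -1" --pt "0 0.5 0 0 0 -1" --pt "0 0.5 0 0 0 -1" --pt "0 0.5 0 0 0 -1" --pt "0 0.5 0 0 0 -1"

```text
t: 14.82
eef_pos: [0.5809, 0.1157, 0.1589]
ee_rot: [3.141, 0.001, -0.705]
force: [0.1, -0.3, -1.8]
width: 0.0341
```

>>> drive_tool --pt "0 0.5 0 0 0 -1" --pt "0 0.5 0 0 0 -1" --pt "0 0.5 0 0 0 -1" --pt "0 0.5 0 0 0 -1" --pt "0 0.5 0 0 0 -1"

```text
t: 15.45
eef_pos: [0.5809, 0.2157, 0.1589]
ee_rot: [3.141, 0.0, -1.229]
force: [0.1, -0.4, -2.8]
width: 0.0341
```

>>> drive_tool --pt "-0.06 0.5 0 0 0 -1" --pt "-0.06 0.52 0 0 0 -1" --pt "0 0 0 0 0 -1" --pt "0 0 0 0 0 -1" --pt "0 0 0 0 0 0"

```text
t: 16.08
eef_pos: [0.5762, 0.2559, 0.1589]
ee_rot: [3.141, -0.0, -1.643]
force: [0.2, -0.3, -1.9]
width: 0.0342
```

>>> drive_tool --pt "0 0 -0.8 0 0 0" --pt "0 0 -0.8 0 0 0" --pt "0 0 -0.6 0 0 0" --pt "0 0 -0.28 0 0 0" --pt "0 0 0 0 0 0"

```text
t: 16.7
eef_pos: [0.5766, 0.2558, 0.06]
ee_rot: [3.141, -0.001, -1.643]
force: [0.5, 0.1, -1.6]
width: 0.0338
```

>>> drive_tool --pt "0 0 0 0 0 0" --pt "0 0 0 0 0 0" --pt "0 0 0 0 0 0" --claw 0.6

```text
t: 17.08
eef_pos: [0.5769, 0.2562, 0.0609]
ee_rot: [-3.141, 0.001, -1.644]
force: [-0.4, -0.8, -0.2]
width: 0.0517
```

>>> drive_tool --pt "0 0 1 0 0 0" --pt "0 0 1 0 0 0" --pt "-0.5 -1 0.5 0 0 1" --pt "-0.5 -1 0 0 0 1" --pt "-0.5 -1 0 0 0 1"

```text
t: 17.7
eef_pos: [0.516, 0.135, 0.1609]
ee_rot: [-3.14, 0.0, -1.326]
force: [0.4, -0.6, 0.8]
width: 0.0527
```

>>> drive_tool --pt "0 -0.6 0 0 0 1" --pt "0 -0.6 0 0 0 1" --pt "0 -0.6 0 0 0 1" --pt "0 -0.6 0 0 0 1" --pt "0 -0.6 0 0 0 1" --claw 0.68

```text
t: 18.32
eef_pos: [0.5166, 0.0152, 0.1606]
ee_rot: [-3.141, -0.0, -0.802]
force: [0.2, -0.6, -0.2]
width: 0.0594
```

```bash
python3 -c "
from look import *
cans()
cans('side')"
```

```text
cut 0.79 213 mean [0.581  0.3112] rect [581.3 311.5] dir 78.8 axes [38. 50.] z 0.085
cut 0.47 158 mean [0.5802 0.2622] rect [581.6 262.1] dir 102.1 axes [30. 47.] z 0.085
lm 0.69 [0.5813 0.3075 0.0295]
lm 0.51 [0.5789 0.2581 0.0334]
cut 0.53 32 mean [0.5733 0.3136] rect [573.  312.5] dir 64.4 axes [17. 58.] z 0.085
cut 0.52 187 mean [ 0.4739 -0.0407] rect [474.3 -40.4] dir 49.4 axes [46. 60.] z 0.068
lm 0.72 [ 0.4751 -0.0297  0.0166]
lm 0.59 [0.5754 0.2566 0.0307]
lm 0.42 [0.5836 0.3154 0.0295]
```

>>> drive_tool --pt "-0.25 -0.3 0 0 0 1" --pt "-0.25 -0.3 0 0 0 1" --pt "-0.25 -0.3 0 0 0 1" --pt "-0.24 -0.2 0 0 0 1" --pt "0 0 0 0 0 1"

```text
t: 19.25
eef_pos: [0.4765, -0.0278, 0.1603]
ee_rot: [-3.141, -0.0, -0.279]
force: [1.0, 0.1, -0.4]
width: 0.0595
```

>>> drive_tool --pt "0 0 0 0 0 1" --pt "0 0 0 0 0 1" --pt "0 0 0 0 0 1" --pt "0 0 0 0 0 1" --pt "0 0 0 0 0 0.1"

```text
t: 19.88
eef_pos: [0.4771, -0.0274, 0.1602]
ee_rot: [-3.142, -0.0, 0.147]
force: [-0.4, 0.2, 0.4]
width: 0.0596
```

>>> drive_tool --pt "0 0 -0.8 0 0 0" --pt "0 0 -0.8 0 0 0" --pt "0 0 -0.8 0 0 0" --pt "0 0 -0.42 0 0 0" --pt "0 0 0 0 0 0"

```text
t: 20.5
eef_pos: [0.4762, -0.0281, 0.0463]
ee_rot: [3.141, 0.003, 0.145]
force: [0.5, -0.1, 0.1]
width: 0.0594
```

>>> drive_tool --pt "0 0 0 0 0 0" --pt "0 0 0 0 0 0" --pt "0 0 0 0 0 0" --pt "0 0 0 0 0 0" --claw 0.2

```text
t: 21.0
eef_pos: [0.4774, -0.028, 0.048]
ee_rot: [-3.141, -0.001, 0.147]
force: [-1.0, 0.7, 6.5]
width: 0.0348
```

>>> drive_tool --pt "0 0 0.9 0 0 0" --pt "0 0 1 0 0 0" --pt "0.2 0.4 0.9 0 0 -1" --pt "0.2 0.4 0 0 0 -1" --pt "0.2 0.4 0 0 0 -1"

```text
t: 21.62
eef_pos: [0.501, 0.0205, 0.1598]
ee_rot: [-3.141, -0.001, -0.171]
force: [0.6, -0.3, -1.6]
width: 0.0346
```

>>> drive_tool --pt "0.2 0.4 0 0 0 -1" --pt "0.2 0.4 0 0 0 -1" --pt "0.2 0.4 0 0 0 -1" --pt "0.2 0.4 0 0 0 -1" --pt "0.2 0.4 0 0 0 -1"

```text
t: 22.25
eef_pos: [0.5408, 0.1003, 0.159]
ee_rot: [3.141, 0.001, -0.695]
force: [-0.1, -0.6, -1.0]
width: 0.034
```

>>> drive_tool --pt "0.2 0.4 0 0 0 -1" --pt "0.2 0.4 0 0 0 -1" --pt "0.2 0.4 0 0 0 -1" --pt "0.2 0.4 0 0 0 -1" --pt "0 0.4 0 0 0 -1"

```text
t: 22.88
eef_pos: [0.573, 0.1803, 0.1587]
ee_rot: [3.141, 0.0, -1.218]
force: [0.4, -0.5, -2.3]
width: 0.0347
```

>>> drive_tool --pt "0 0.4 0 0 0 -1" --pt "0 0.15 0 0 0 -1" --pt "0 0 0 0 0 -1" --pt "0 0 0 0 0 -1" --pt "0 0 0 0 0 -0.1"

```text
t: 23.5
eef_pos: [0.5726, 0.2018, 0.159]
ee_rot: [3.141, -0.0, -1.644]
force: [0.5, 0.4, -1.5]
width: 0.0342
```

>>> drive_tool --pt "0.02 0 -0.8 0 0 0" --pt "0 0 -0.8 0 0 0" --pt "0 0 -0.6 0 0 0" --pt "0 0 -0.28 0 0 0" --pt "0 0 0 0 0 0"

```text
t: 24.12
eef_pos: [0.5738, 0.2019, 0.0599]
ee_rot: [3.141, -0.001, -1.643]
force: [-0.8, 0.1, -1.0]
width: 0.0347
```

>>> drive_tool --pt "0 0 0 0 0 0" --pt "0 0 0 0 0 0" --pt "0 0 0 0 0 0" --claw 0.6

```text
t: 24.5
eef_pos: [0.5741, 0.2022, 0.0609]
ee_rot: [-3.141, 0.001, -1.644]
force: [-0.1, 0.8, -0.3]
width: 0.0517
```

>>> drive_tool --pt "0 0 1 0 0 0" --pt "0 0 1 0 0 0" --pt "-0.5 -0.8 0.5 0 0 0" --pt "-1 -1 0 0 0 0" --pt "-1 -1 0 0 0 0"

```text
t: 25.12
eef_pos: [0.4728, 0.089, 0.1606]
ee_rot: [-3.141, 0.001, -1.644]
force: [-0.4, -1.3, 1.5]
width: 0.0524
```

```bash
python3 -c "
from look import *
cans(save_as='t2',crop=(150,170,280,290),s=5)
cans('side')
for n in('top',):
  for t in('pull_grip','pointer','index','drawer_handle','cabinet'):
    print(t,[(round(x['score'],2),w(n,x['point']).round(4)) for x in arm.landmark_of(t,n)[:2]])
"
```

```text
cut 0.75 222 mean [0.5766 0.2589] rect [576.8 259.1] dir 84.3 axes [38. 51.] z 0.084
cut 0.69 197 mean [0.5799 0.3103] rect [580.  310.2] dir 84.2 axes [36. 48.] z 0.084
cut 0.55 205 mean [0.5748 0.205 ] rect [574.9 204.7] dir 91.9 axes [37. 49.] z 0.085
lm 0.76 [0.5756 0.2041 0.0283]
lm 0.54 [0.5799 0.2606 0.0301]
lm 0.49 [0.5814 0.3057 0.033 ]
cut 0.68 114 mean [0.571  0.1914] rect [571.7 193.5] dir 72.8 axes [38. 74.] z 0.079
lm 0.59 [0.5756 0.2544 0.0313]
lm 0.52 [0.5718 0.2086 0.0269]
pull_grip [(0.94, array([0.5134, 0.287 , 0.0809])), (0.58, array([0.5745, 0.1995, 0.032 ]))]
pointer [(0.75, array([0.5143, 0.3547, 0.0395]))]
index [(0.62, array([0.579 , 0.2039, 0.0287])), (0.6, array([0.4681, 0.3641, 0.0379]))]
drawer_handle [(0.98, array([ 0.5176, -0.2702,  0.0753]))]
cabinet [(0.7, array([ 0.5701, -0.2755,  0.0028])), (0.69, array([0.764 , 0.0518, 0.0033]))]
```

View pics/t2.png

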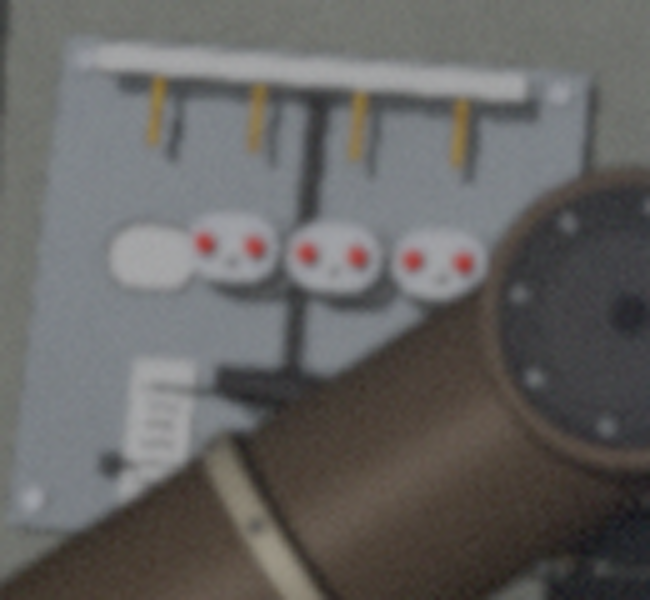

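The cans sit centred on places 1-3: red terminals in rows 245-265 of the crop, columns 205-465, with place 0 empty. Next I grip the pull handle.

>>> drive_tool --pt "0.2 1 0 0 0 0" --pt "0.2 1 0 0 0 0" --pt "0.2 1 0 0 0 0" --pt "0.2 1 0 0 0 0" --pt "0.15 0.95 0 0 0 0" --claw 0.5

```text
t: 26.3
eef_pos: [0.512, 0.2896, 0.1596]
ee_rot: [3.141, -0.001, -1.643]
force: [1.0, -0.2, -0.1]
width: 0.0441
```

>>> drive_tool --pt "0 0 -0.7 0 0 0" --pt "0 0 -0.7 0 0 0" --pt "0 0 -0.5 0 0 0" --pt "0 0 -0.4 0 0 0" --pt "0 0 0 0 0 0"

```text
t: 26.92
eef_pos: [0.5113, 0.2875, 0.0668]
ee_rot: [3.14, -0.002, -1.644]
force: [0.4, 0.2, 0.6]
width: 0.0438
```

>>> drive_tool --pt "0 0 0 0 0 0" --pt "0 0 0 0 0 0" --pt "0 0 0 0 0 0" --pt "0 0 0 0 0 0" --pt "0 0 0 0 0 0" --claw 0 --newtons 40

```text
t: 27.55
eef_pos: [0.5091, 0.2882, 0.0687]
ee_rot: [3.138, -0.0, -1.644]
force: [-16.0, 3.8, 9.6]
width: 0.0157
```

>>> drive_tool --pt "0 0 0 0 0 0" --pt "0 0 0 0 0 0"

```text
t: 27.8
eef_pos: [0.5091, 0.2882, 0.0687]
ee_rot: [3.138, -0.0, -1.644]
force: [-16.4, 4.3, 10.4]
width: 0.0159
```

>>> drive_tool --pt "-0.2 0.014 0 0 0 0" --pt "-0.2 0.014 0 0 0 0" --pt "-0.2 0.014 0 0 0 0" --pt "-0.2 0.013 0 0 0 0" --pt "-0.2 0.013 0 0 0 0"

```text
t: 28.42
eef_pos: [0.4729, 0.2906, 0.0687]
ee_rot: [-3.139, 0.001, -1.643]
force: [8.5, -2.8, -2.8]
width: 0.0156
```

```bash
python3 -c "
from look import *
cans(save_as='t3',crop=(150,200,250,280),s=8)
print(arm.get_state()['eef_pos'])
for n in('top','side'):
  if n=='side': save(n,'s3',(180,150,310,240),6)
  for t in('pointer','index'):
    print(t,[(round(x['score'],2),w(n,x['point']).round(4)) for x in arm.landmark_of(t,n)[:3]])
"
```

```text
cut 0.84 221 mean [0.5742 0.2039] rect [573.6 204.7] dir 85.8 axes [39. 50.] z 0.084
cut 0.75 136 mean [0.5796 0.252 ] rect [580.4 252.9] dir 48.1 axes [29. 50.] z 0.084
cut 0.6 42 mean [0.5927 0.3112] rect [593.  311.9] dir 85.9 axes [13. 28.] z 0.084
lm 0.75 [0.5748 0.2063 0.0308]
lm 0.72 [0.5765 0.2573 0.0332]
lm 0.4 [0.581  0.3098 0.0295]
[0.47267962 0.29067943 0.06866913]
pointer [(0.65, array([0.5788, 0.2008, 0.0325]))]
index []
pointer []
index [(0.32, array([0.5769, 0.2503, 0.0295]))]
```

View pics/t3.png

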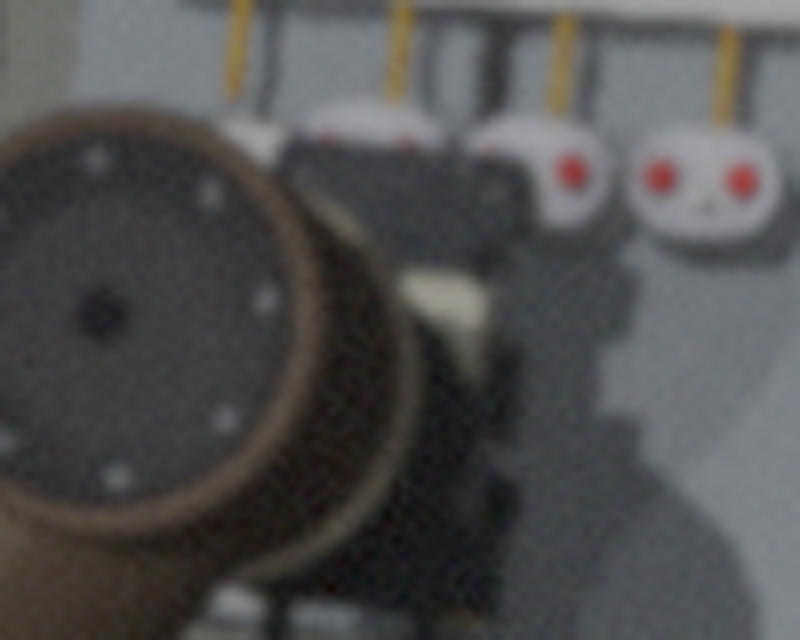

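View pics/s3.png

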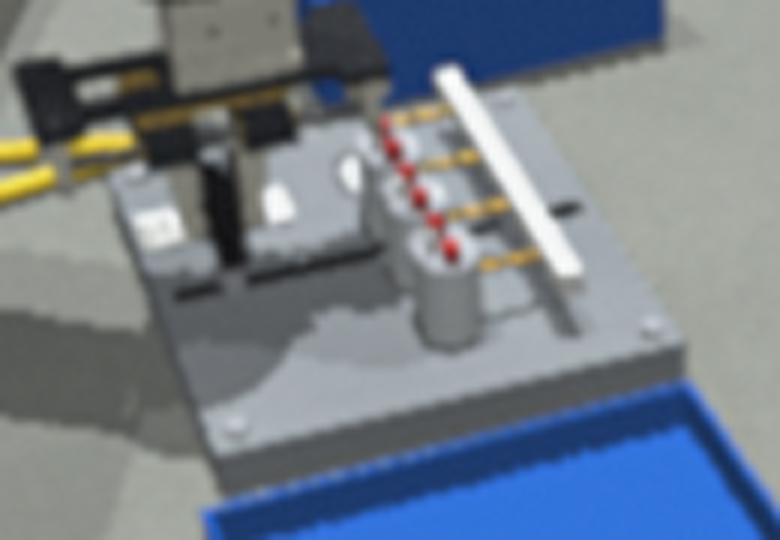

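Arm hides pointer and index from both cameras here, so I rectify the two saved start pictures into the tester frame (mm) at scale height to get the index distance precisely.

```bash
python3 - <<'E'
from h import *
n="top";K,d,o,R=cal(n)
c0=np.array([.579,.283]);yaw=-.0686;ex=np.array([np.cos(yaw),np.sin(yaw)]);ey=np.array([-ex[1],ex[0]])
xs=np.arange(-135,-55,.2);ys=np.arange(115,20,-.2)   # mm tester
X,Y=np.meshgrid(xs,ys,indexing="ij");X=X[::-1];Y=Y[::-1]
W=np.concatenate([c0+(X[...,None]*ex+Y[...,None]*ey)/1e3,np.full(X.shape+(1,),.033)],-1)
p=((W-o)@R)*[1,-1,-1]
uv=cv2.projectPoints(p.reshape(-1,1,3),np.zeros(3),np.zeros(3),K,d)[0].reshape(X.shape+(2,)).astype(np.float32)
f=sum(cv2.imread(f"pics/top{i}.png").astype(np.float32) for i in(0,1))/2
out=cv2.remap(f,uv[...,0],uv[...,1],cv2.INTER_CUBIC).clip(0,255).astype(np.uint8)
g=cv2.cvtColor(out,cv2.COLOR_BGR2GRAY).astype(float)
for a,b in((96,92),(92,88),(88,84),(84,80),(80,76),(76,72),(72,68)):
    pr=g[:,(Y[0]<a)&(Y[0]>=b)].mean(1); x=X[:,0]
    def dip(lo,hi):
        m=(x>lo)&(x<hi);q=np.clip(np.percentile(pr[m],75)-pr[m]-5,0,None);return (x[m][pr[m].argmin()].round(1),pr[m].min().round(),np.median(pr[m]).round())
    print((a,b),"home",dip(-80,-60),"index",dip(-127,-100))
for v in range(-130,-59,10): cv2.putText(out,str(v),(0,int((-55-v)/.2)),0,.4,(0,0,255),1);cv2.line(out,(30,int((-55-v)/.2)),(40,int((-55-v)/.2)),(0,0,255),1)
cv2.imwrite("pics/rect.png",cv2.resize(out,None,fx=1.4,fy=1.4))
E
```

```text
(96, 92) home (np.float64(-76.0), np.float64(116.0), np.float64(116.0)) index (np.float64(-113.8), np.float64(73.0), np.float64(97.0))
(92, 88) home (np.float64(-74.8), np.float64(116.0), np.float64(117.0)) index (np.float64(-113.2), np.float64(62.0), np.float64(91.0))
(88, 84) home (np.float64(-79.8), np.float64(125.0), np.float64(126.0)) index (np.float64(-112.2), np.float64(68.0), np.float64(106.0))
(84, 80) home (np.float64(-68.2), np.float64(141.0), np.float64(143.0)) index (np.float64(-111.8), np.float64(92.0), np.float64(133.0))
(80, 76) home (np.float64(-69.4), np.float64(140.0), np.float64(147.0)) index (np.float64(-111.8), np.float64(114.0), np.float64(142.0))
(76, 72) home (np.float64(-69.4), np.float64(133.0), np.float64(143.0)) index (np.float64(-111.0), np.float64(130.0), np.float64(140.0))
(72, 68) home (np.float64(-69.2), np.float64(122.0), np.float64(138.0)) index (np.float64(-109.6), np.float64(130.0), np.float64(139.0))
```

View pics/rect.png

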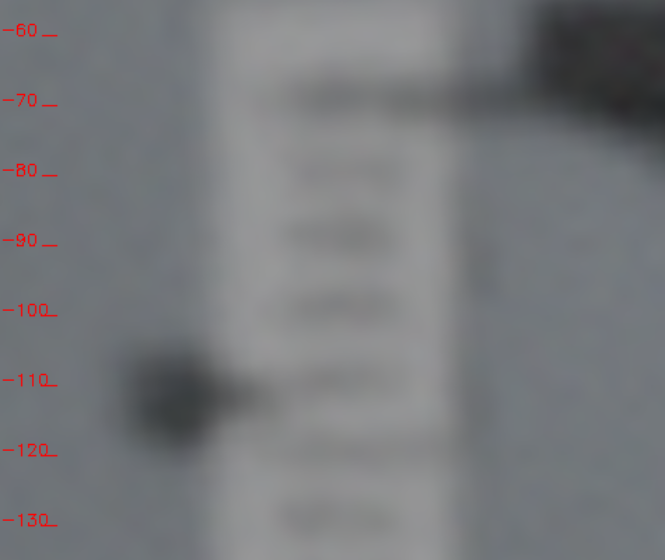

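The rectified view puts the pointer at -69.3 mm and the index tip at -112 mm, so the index is about 42.7 mm out. The slide is now about 36 mm out, so I pull about 6.5 mm more and hold.

>>> drive_tool --pt "-0.08 0.005 0 0 0 0" --pt "-0.08 0.005 0 0 0 0" --pt "0 0 0 0 0 0" --pt "0 0 0 0 0 0" --pt "0 0 0 0 0 0"

```text
t: 29.45
eef_pos: [0.4668, 0.2911, 0.0687]
ee_rot: [-3.139, 0.001, -1.643]
force: [8.2, -2.6, -2.0]
width: 0.0157
```

>>> drive_tool --pt "0 0 0 0 0 0" --pt "0 0 0 0 0 0" --pt "0 0 0 0 0 0" --pt "0 0 0 0 0 0" --pt "0 0 0 0 0 0"

```text
t: 30.08
eef_pos: [0.4668, 0.2911, 0.0686]
ee_rot: [-3.139, 0.001, -1.643]
force: [7.7, -2.9, -2.7]
width: 0.0155
```

```bash
python3 - <<'E'
from h import *
im,dep=arm.grab_frame("top");C=cloud("top",dep)
c0=np.array([.579,.283]);ex=np.array([np.cos(-.0686),np.sin(-.0686)])
m=(im.min(-1)>140)&(C[...,0]>.59)&(C[...,0]<.72)&(C[...,1]>.14)&(C[...,1]<.43)&(C[...,2]>.058)&(C[...,2]<.079)
d0=np.load("top0.npy");C0=cloud("top",d0)
i0=cv2.imread("pics/top1.png")
m0=(i0.min(-1)>140)&(C0[...,0]>.59)&(C0[...,0]<.72)&(C0[...,1]>.14)&(C0[...,1]<.43)&(C0[...,2]>.058)&(C0[...,2]<.079)
for mm in(m0,m):
    ys,xs=np.nonzero(mm);P=planepx("top",np.c_[xs,ys],.072)[:,:2]
    q=(P-c0)@ex; print(len(xs),"bar x mean,median",q.mean().round(4),np.median(q).round(4),np.ptp(P[:,1]).round(3))
print(arm.get_state()["eef_pos"])
E
```

```text
270 bar x mean,median 0.1003 0.1003 0.224
390 bar x mean,median 0.0572 0.0578 0.228
[0.46680934 0.29106649 0.06865877]
```

The bar travelled 43 mm, so the pointer is level with the index. I finish the hold and guide the handle home.

>>> drive_tool --pt "0 0 0 0 0 0" --pt "0 0 0 0 0 0" --pt "0 0 0 0 0 0" --pt "0 0 0 0 0 0" --pt "0 0 0 0 0 0"

```text
t: 30.75
eef_pos: [0.4668, 0.2911, 0.0687]
ee_rot: [-3.139, 0.001, -1.643]
force: [8.5, -3.2, -3.6]
width: 0.0155
```

>>> drive_tool --pt "0 0 0 0 0 0" --pt "0 0 0 0 0 0" --pt "0 0 0 0 0 0" --pt "0 0 0 0 0 0" --pt "0 0 0 0 0 0"

```text
t: 31.38
eef_pos: [0.4668, 0.2911, 0.0687]
ee_rot: [-3.139, 0.001, -1.643]
force: [9.0, -2.7, -3.6]
width: 0.0159
```

>>> drive_tool --pt "0.22 -0.015 0 0 0 0" --pt "0.22 -0.015 0 0 0 0" --pt "0.22 -0.015 0 0 0 0" --pt "0.22 -0.015 0 0 0 0" --pt "0.2 -0.014 0 0 0 0"

```text
t: 32.0
eef_pos: [0.5092, 0.2882, 0.0687]
ee_rot: [-3.141, 0.0, -1.644]
force: [-16.3, 2.6, 17.9]
width: 0.0159
```

>>> drive_tool --pt "0 0 0 0 0 0" --pt "0 0 0 0 0 0" --pt "0 0 0 0 0 0" --pt "0 0 0 0 0 0" --claw 0.48 --newtons 20

```text
t: 32.5
eef_pos: [0.5084, 0.2881, 0.0681]
ee_rot: [3.142, -0.0, -1.644]
force: [-0.0, -0.0, -0.6]
width: 0.0414
```

>>> drive_tool --pt "0 0 0.8 0 0 0" --pt "0 0 1 0 0 0" --pt "0 0 1 0 0 0" --pt "0 -1 0.5 0 0 0" --pt "0 -1 0 0 0 0"

```text
t: 33.12
eef_pos: [0.5092, 0.2081, 0.2022]
ee_rot: [-3.139, 0.002, -1.642]
force: [0.5, -0.1, -0.9]
width: 0.0422
```

>>> drive_tool --pt "0 -1 0 0 0 0" --pt "0 -1 0 0 0 0" --pt "0 -1 0 0 0 0" --pt "0 -1 0 0 0 0" --pt "0 -1 0 0 0 0"

```text
t: 33.75
eef_pos: [0.5083, 0.0069, 0.2003]
ee_rot: [-3.141, 0.0, -1.643]
force: [-0.3, -0.2, -0.3]
width: 0.042
```

```bash
python3 - <<'E'
from look import *
cans(save_as="t4")
for n in("top","side"):
  if n=="side": arm.grab_frame(n)
  for t in("pointer","pull_grip","drawer_handle","cabinet"):
    print(t,[(round(x['score'],2),w(n,x['point']).round(4)) for x in arm.landmark_of(t,n)[:1]])
E
```

```text
cut 0.83 213 mean [0.5811 0.3105] rect [581.3 308.8] dir 80.7 axes [38. 52.] z 0.084
cut 0.61 624 mean [0.6732 0.2759] rect [660.5 277.1] dir 86.2 axes [ 41. 264.] z 0.073
cut 0.58 187 mean [0.5791 0.2609] rect [578.1 259.2] dir 100.8 axes [33. 50.] z 0.085
lm 0.76 [0.5816 0.3065 0.0303]
lm 0.61 [0.5793 0.2573 0.0339]
lm 0.43 [0.5775 0.206  0.0286]
pointer []
pull_grip []
drawer_handle [(0.73, array([ 7.464e-01, -3.150e-02, -7.000e-04]))]
cabinet [(0.7, array([ 0.5713, -0.2739,  0.0053]))]
pointer [(0.31, array([0.5734, 0.2025, 0.0279]))]
pull_grip [(0.76, array([0.506 , 0.2868, 0.0804]))]
drawer_handle [(0.78, array([ 0.5159, -0.2725,  0.0809]))]
cabinet [(0.76, array([ 0.5681, -0.2763, -0.0066]))]
```

View pics/t4.png

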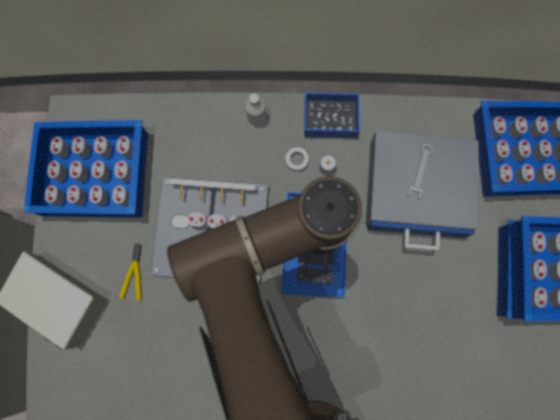

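Cans are still on places 1-3 and the bar is back at home (row 185). Next comes the drawer handle at about (422,245).

>>> drive_tool --pt "0 -1 0 0 0 0" --pt "0.1 -1 0 0 0 0" --pt "0.1 -1 0 0 0 0" --pt "0 -1 0 0 0 0" --pt "0 -1 0 0 0 0" --claw 0.37

```text
t: 34.98
eef_pos: [0.5167, -0.1929, 0.2001]
ee_rot: [-3.142, -0.0, -1.643]
force: [0.9, -0.4, -0.8]
width: 0.0325
```

>>> drive_tool --pt "0 -1 0 0 0 0" --pt "0 -0.95 0 0 0 0" --pt "0 0 -0.8 0 0 0" --pt "0 0 -0.8 0 0 0" --pt "0 0 0 0 0 0"

```text
t: 35.6
eef_pos: [0.5149, -0.2694, 0.1338]
ee_rot: [3.137, 0.001, -1.644]
force: [0.9, 0.3, -0.0]
width: 0.0326
```

>>> drive_tool --pt "0 0 -0.6 0 0 0" --pt "0 0 -0.6 0 0 0" --pt "0 0 -0.5 0 0 0" --pt "0 0 -0.2 0 0 0" --pt "0 0 0 0 0 0"

```text
t: 36.22
eef_pos: [0.5171, -0.2699, 0.0608]
ee_rot: [-3.141, -0.0, -1.643]
force: [-0.6, -0.8, 0.0]
width: 0.0324
```

>>> drive_tool --pt "0 0 0 0 0 0" --pt "0 0 0 0 0 0" --pt "0 0 0 0 0 0" --pt "0 0 0 0 0 0" --claw 0

```text
t: 36.72
eef_pos: [0.517, -0.27, 0.0608]
ee_rot: [-3.141, -0.0, -1.644]
force: [-0.6, 0.3, 4.2]
width: 0.0098
```

Bar gripped (9.8 mm). Pull 145 mm plus a little to the stop.

>>> drive_tool --pt "-0.4 0.027 0 0 0 0" --pt "-0.6 0.041 0 0 0 0" --pt "-0.6 0.041 0 0 0 0" --pt "-0.6 0.041 0 0 0 0" --pt "-0.6 0.041 0 0 0 0"

```text
t: 37.35
eef_pos: [0.405, -0.2615, 0.0607]
ee_rot: [-3.139, 0.001, -1.644]
force: [3.7, 9.5, 6.3]
width: 0.0097
```

>>> drive_tool --pt "-0.4 0.027 0 0 0 0" --pt "-0.3 0.02 0 0 0 0" --pt "-0.1 0.01 0 0 0 0" --pt "0 0 0 0 0 0" --pt "0 0 0 0 0 0"

```text
t: 37.98
eef_pos: [0.3727, -0.2591, 0.0607]
ee_rot: [-3.141, 0.001, -1.644]
force: [0.0, 11.2, 10.6]
width: 0.0095
```

>>> drive_tool --pt "-0.1 0.03 0 0 0 0" --pt "0 0 0 0 0 0" --pt "0 0 0 0 0 0"

```text
t: 38.35
eef_pos: [0.3727, -0.259, 0.0608]
ee_rot: [-3.134, -0.001, -1.643]
force: [12.2, 0.5, -9.2]
width: 0.0097
```

```bash
python3 - <<'E'
from h import *
im,dep=save("top","t5",(340,110,500,330),3)
for n in("top","side"):
  if n=="side": arm.grab_frame(n)
  for t in("drawer_handle","cabinet","drawer_in"):
    print(t,[(round(x['score'],2),w(n,x['point']).round(4)) for x in arm.landmark_of(t,n)[:2]])
print(arm.get_state())
E
```

```text
drawer_handle []
cabinet [(0.77, array([ 0.5686, -0.2709,  0.0024]))]
drawer_in [(0.83, array([ 0.5321, -0.2723,  0.0212])), (0.26, array([0.7691, 0.0523, 0.0019]))]
drawer_handle [(0.62, array([ 0.3695, -0.2601,  0.0761]))]
cabinet [(0.91, array([ 0.5689, -0.2784, -0.0033]))]
drawer_in [(0.6, array([ 0.5321, -0.2678,  0.0208]))]
{'t': 38.75, 'q': array([-1.71266283e-01,  1.78484757e-01, -6.83728553e-01, -2.49882396e-04,
       -7.00919187e-01,  9.92830983e-02]), 'qd': array([ 2.68054411e-05, -2.50599010e-03,  1.17845410e-03,  4.85056918e-04,
       -1.88242464e-04, -1.72993688e-03]), 'joint_efforts': array([ -3.44673045, -37.48313785,  14.82901275,   5.0152494 ,
        -4.06897813,   0.07045162]), 'eef_pos': array([ 0.37266327, -0.25904201,  0.06077739]), 'ee_rot': array([-3.13395046e+00, -5.97818090e-04, -1.64297215e+00]), 'force': array([13.20833427,  1.03448758, -9.25676251]), 'moment': array([ 0.44910763, -4.29194349, -0.04331886]), 'width': 0.00954497691013886}
```

View pics/t5.png

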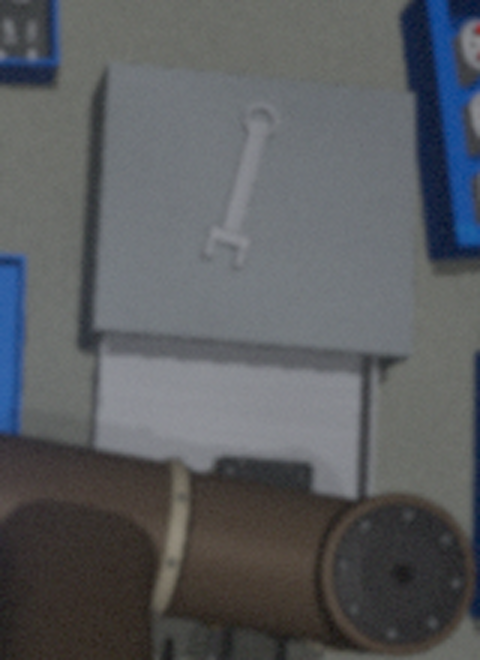

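The drawer is at its stop: 12 N back-force, and drawer_in at (0.532,-0.270) agrees with the handle position. I release it and check the cans before picking them.

>>> drive_tool --pt "0.05 0 0 0 0 0" --pt "0 0 0 0 0 0" --pt "0 0 0 0 0 0" --pt "0 0 0 0 0 0" --claw 0.38

```text
t: 39.25
eef_pos: [0.3701, -0.2588, 0.0601]
ee_rot: [3.141, 0.0, -1.644]
force: [-0.2, 0.2, -0.1]
width: 0.0328
```

>>> drive_tool --pt "0 0 1 0 0 0" --pt "0 0 1 0 0 0" --pt "0 0 1 0 0 0" --pt "0.5 1 0 0 0 0" --pt "0.5 1 0 0 0 0"

```text
t: 39.88
eef_pos: [0.4108, -0.1782, 0.1809]
ee_rot: [-3.14, 0.0, -1.646]
force: [0.6, -0.7, 0.1]
width: 0.0332
```

```bash
python3 - <<'E'
from look import *
cans()
cans("side")
n="side"
for t in("pull_grip","drawer_handle","drawer_in"): print(t,[(round(x['score'],2),w(n,x['point']).round(4)) for x in arm.landmark_of(t,n)[:1]])
E
```

```text
cut 0.66 218 mean [0.5765 0.2587] rect [576.8 259.1] dir 84.2 axes [38. 50.] z 0.085
cut 0.54 196 mean [0.5798 0.3106] rect [580.3 310.3] dir 75.1 axes [36. 48.] z 0.084
cut 0.51 211 mean [0.5743 0.2031] rect [573.7 203.4] dir 80.4 axes [38. 49.] z 0.084
lm 0.76 [0.577  0.2559 0.033 ]
lm 0.6 [0.5762 0.2042 0.0305]
lm 0.5 [0.5815 0.3098 0.0329]
cut 0.4 9013 mean [ 0.6788 -0.2938] rect [ 597.4 -289.3] dir 176.3 axes [341. 382.] z 0.102
pull_grip [(0.48, array([ 0.7088, -0.2681,  0.0953]))]
drawer_handle [(0.95, array([ 0.3695, -0.2586,  0.079 ]))]
drawer_in [(0.75, array([ 0.5311, -0.271 ,  0.0178]))]
```

>>> drive_tool --pt "0.4 1 0 0 0 0" --pt "0.4 1 0 0 0 0" --pt "0.4 1 0 0 0 0" --pt "0.4 1 0 0 0 0" --pt "0.4 1 0 0 0 0" --claw 0.58

```text
t: 40.95
eef_pos: [0.491, 0.0219, 0.1802]
ee_rot: [-3.141, -0.0, -1.645]
force: [2.1, -0.5, 0.0]
width: 0.0509
```

>>> drive_tool --pt "0.5 1 0 0 0 0" --pt "0.5 1 0 0 0 0" --pt "0.5 1 0 0 0 0" --pt "0.5 1 0 0 0 0" --pt "0.08 0.52 0 0 0 0"

```text
t: 41.58
eef_pos: [0.5748, 0.203, 0.1794]
ee_rot: [3.141, -0.001, -1.644]
force: [0.1, -0.6, 0.2]
width: 0.0511
```

>>> drive_tool --pt "0 0 -0.8 0 0 0" --pt "0 0 -0.8 0 0 0" --pt "0 0 -0.8 0 0 0" --pt "0 0 -0.65 0 0 0" --pt "0 0 0 0 0 0"

```text
t: 42.2
eef_pos: [0.5723, 0.2003, 0.0562]
ee_rot: [3.138, -0.003, -1.645]
force: [-0.2, 0.2, 1.3]
width: 0.0509
```

>>> drive_tool --pt "0 0 0 0 0 0" --pt "0 0 0 0 0 0" --pt "0 0 0 0 0 0" --pt "0 0 0 0 0 0" --claw 0.2

```text
t: 42.7
eef_pos: [0.5745, 0.2024, 0.0595]
ee_rot: [-3.14, 0.001, -1.643]
force: [-0.9, -0.4, 7.2]
width: 0.0339
```

>>> drive_tool --pt "0 0 1 0 0 0" --pt "0 0 1 0 0 0" --pt "-0.2 -0.8 0.5 0 0 0" --pt "-0.2 -0.9 0 0 0 0" --pt "-0.2 -0.9 0 0 0 0"

```text
t: 43.32
eef_pos: [0.5491, 0.0972, 0.1585]
ee_rot: [-3.141, 0.001, -1.643]
force: [1.0, 0.2, -2.5]
width: 0.0342
```

>>> drive_tool --pt "-0.2 -0.9 0 0 0 0" --pt "-0.2 -0.9 0 0 0 0" --pt "-0.2 -0.9 0 0 0 0" --pt "-0.2 -0.9 0 0 0 0" --pt "-0.2 -0.9 0 0 0 0"

```text
t: 43.95
eef_pos: [0.5091, -0.083, 0.1582]
ee_rot: [-3.142, 0.0, -1.644]
force: [0.6, -0.0, -1.3]
width: 0.034
```

>>> drive_tool --pt "-0.2 -0.9 0 0 0 0" --pt "-0.2 -0.9 0 0 0 0" --pt "-0.2 -0.9 0 0 0 0" --pt "-0.2 -0.9 0 0 0 0" --pt "-0.08 -0.9 0 0 0 0"

```text
t: 44.58
eef_pos: [0.4738, -0.2629, 0.1583]
ee_rot: [-3.142, 0.0, -1.644]
force: [0.4, -0.4, -0.8]
width: 0.0343
```

>>> drive_tool --pt "0 -0.9 0 0 0 0" --pt "0 -0.96 0 0 0 0" --pt "0 0 0 0 0 0" --pt "0 0 0 0 0 0"

```text
t: 45.08
eef_pos: [0.4741, -0.3362, 0.1578]
ee_rot: [3.141, 0.001, -1.644]
force: [-0.1, 0.4, -2.4]
width: 0.034
```

>>> drive_tool --pt "0.05 0 -0.8 0 0 0" --pt "0 0 -0.8 0 0 0" --pt "0 0 -0.8 0 0 0" --pt "0 0 -0.27 0 0 0" --pt "0 0 0 0 0 0"

```text
t: 45.7
eef_pos: [0.4769, -0.336, 0.0516]
ee_rot: [3.141, -0.0, -1.643]
force: [0.2, -0.2, -0.8]
width: 0.0339
```

>>> drive_tool --pt "0 0 0 0 0 0" --pt "0 0 0 0 0 0" --pt "0 0 0 0 0 0" --claw 0.53

```text
t: 46.08
eef_pos: [0.477, -0.3366, 0.0522]
ee_rot: [-3.14, -0.0, -1.644]
force: [-0.5, -0.9, 0.9]
width: 0.0461
```

>>> drive_tool --pt "0 0 0.9 0 0 0" --pt "0 0 1 0 0 0" --pt "0 0 1 0 0 0" --pt "0.2 1 0 0 0 0" --pt "0.2 1 0 0 0 0"

```text
t: 46.7
eef_pos: [0.4928, -0.2559, 0.1683]
ee_rot: [-3.14, 0.0, -1.645]
force: [1.1, 0.9, -0.3]
width: 0.0461
```

>>> drive_tool --pt "0.2 1 0 0 0 0" --pt "0.2 1 0 0 0 0" --pt "0.2 1 0 0 0 0" --pt "0.2 1 0 0 0 0" --pt "0.2 1 0 0 0 0" --claw 0.58

```text
t: 47.32
eef_pos: [0.5328, -0.0551, 0.1678]
ee_rot: [-3.141, 0.0, -1.644]
force: [0.7, -0.6, 0.6]
width: 0.051
```

```bash
python3 - <<'E'
from look import *
cans()
cans("side","s6")
E
```

```text
cut 0.64 221 mean [0.5805 0.3151] rect [580.9 315.3] dir 74.6 axes [38. 52.] z 0.084
cut 0.58 5822 mean [0.5575 0.3214] rect [557.5 277.1] dir 152.5 axes [254. 338.] z 0.033
cut 0.53 210 mean [ 0.4779 -0.3326] rect [ 477.8 -332.5] dir 93.5 axes [37. 53.] z 0.074
lm 0.81 [ 0.4746 -0.3339  0.0182]
lm 0.8 [0.5811 0.3173 0.0305]
lm 0.73 [0.5837 0.3093 0.0269]
lm 0.49 [ 0.5714 -0.2772  0.0022]
lm 0.38 [0.5724 0.269  0.0337]
cut 0.74 293 mean [ 0.4739 -0.3415] rect [ 474.1 -341.8] dir 76.5 axes [38. 58.] z 0.072
cut 0.63 65 mean [0.5809 0.3156] rect [582.1 320.3] dir 81.2 axes [39. 56.] z 0.086
cut 0.56 79 mean [0.5695 0.2696] rect [570.2 269.6] dir 76.2 axes [36. 60.] z 0.085
cut 0.34 4863 mean [ 0.4989 -0.3037] rect [ 489.1 -307.3] dir 82.9 axes [188. 274.] z 0.022
lm 0.84 [ 0.4731 -0.3336  0.0179]
lm 0.5 [0.5832 0.3173 0.0296]
lm 0.41 [0.5697 0.2674 0.0286]
```

View pics/s6.png

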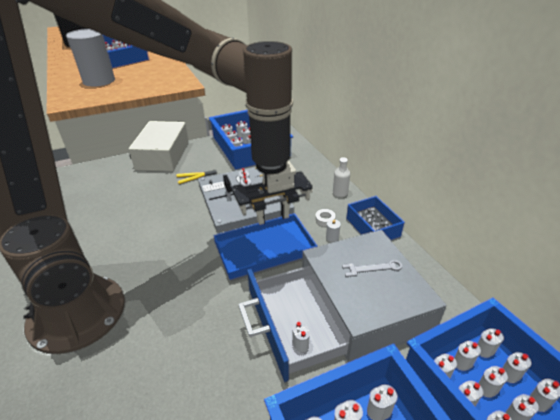

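The first can stands in the drawer at (300,338). The middle can on the tester was knocked to about (0.570,0.268) and has nudged its neighbour, so I move the arm out of the way for a clear view.

>>> drive_tool --pt "-0.7 -1 0 0 0 0" --pt "-0.7 -1 0 0 0 0" --pt "-0.7 -1 0 0 0 0" --pt "0 0 0 0 0 0" --pt "0 0 0 0 0 0"

```text
t: 48.25
eef_pos: [0.4485, -0.1771, 0.1677]
ee_rot: [-3.141, 0.0, -1.646]
force: [0.2, -0.1, -0.2]
width: 0.051
```

```bash
python3 - <<'E'
from look import *
cans("top","t6",(170,190,270,260),7)
E
```

```text
cut 0.82 209 mean [0.5804 0.3156] rect [580.4 316.5] dir 73.5 axes [38. 50.] z 0.084
cut 0.51 207 mean [0.5684 0.2699] rect [568.8 270.5] dir 78.5 axes [37. 48.] z 0.085
lm 0.5 [0.572  0.2703 0.0316]
lm 0.48 [0.5803 0.3119 0.0346]
lm 0.48 [0.4758 0.4892 0.0042]
```

View pics/t6.png

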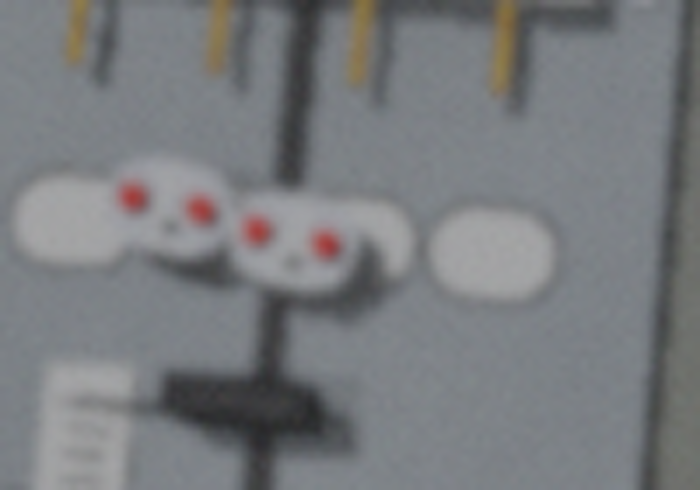

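Both cans are touching, and their terminal lines tilt about 11° in the picture, which puts their length at roughly 79°. I pick the middle one first with the tool turned 7°.

>>> drive_tool --pt "0.3 1 0 0 0 -0.6" --pt "0.3 1 0 0 0 -0.6" --pt "0.3 1 0 0 0 0" --pt "0.3 1 0 0 0 0" --pt "0.3 1 0 0 0 0" --claw 0.51

```text
t: 49.02
eef_pos: [0.5091, 0.0259, 0.1673]
ee_rot: [-3.142, -0.0, -1.768]
force: [0.5, -1.4, 0.7]
width: 0.0444
```

>>> drive_tool --pt "0.3 1 0 0 0 0" --pt "0.3 1 0 0 0 0" --pt "0.3 1 0 0 0 0" --pt "0.3 1 0 0 0 0" --pt "0.3 1 0 0 0 0"

```text
t: 49.65
eef_pos: [0.5687, 0.226, 0.167]
ee_rot: [3.141, -0.0, -1.768]
force: [1.3, -0.5, 1.1]
width: 0.0445
```

>>> drive_tool --pt "0 1 0 0 0 0" --pt "0 0.15 0 0 0 0" --pt "0 0 -0.5 0 0 0" --pt "0 0 -0.5 0 0 0" --pt "0 0 0 0 0 0"

```text
t: 50.28
eef_pos: [0.5674, 0.2689, 0.1257]
ee_rot: [3.139, -0.003, -1.769]
force: [-1.5, -0.8, -0.4]
width: 0.0449
```

>>> drive_tool --pt "0 0 -0.6 0 0 0" --pt "0 0 -0.6 0 0 0" --pt "0 0 -0.5 0 0 0" --pt "0 0 0 0 0 0"

```text
t: 50.78
eef_pos: [0.5681, 0.2691, 0.0588]
ee_rot: [3.14, -0.002, -1.769]
force: [-0.2, -0.2, -0.0]
width: 0.0451
```

>>> drive_tool --pt "0 0 0 0 0 0" --pt "0 0 0 0 0 0" --pt "0 0 0 0 0 0" --pt "0 0 0 0 0 0" --claw 0.2

```text
t: 51.28
eef_pos: [0.5693, 0.2701, 0.0609]
ee_rot: [-3.14, 0.002, -1.769]
force: [-0.9, 0.2, 6.2]
width: 0.0341
```

>>> drive_tool --pt "0 0 1 0 0 0" --pt "0 0 1 0 0 0" --pt "-0.15 -0.8 0.5 0 0 0.6" --pt "-0.15 -0.9 0 0 0 0.6" --pt "-0.15 -0.9 0 0 0 0"

```text
t: 51.9
eef_pos: [0.55, 0.1647, 0.1597]
ee_rot: [-3.141, 0.001, -1.643]
force: [0.0, -0.5, -2.5]
width: 0.0338
```

>>> drive_tool --pt "-0.2 -0.9 0 0 0 0" --pt "-0.2 -0.9 0 0 0 0" --pt "-0.2 -0.9 0 0 0 0" --pt "-0.2 -0.9 0 0 0 0" --pt "-0.2 -0.9 0 0 0 0"

```text
t: 52.52
eef_pos: [0.5098, -0.0155, 0.1594]
ee_rot: [3.141, 0.0, -1.644]
force: [-0.2, -0.4, -1.9]
width: 0.0343
```

>>> drive_tool --pt "-0.2 -0.9 0 0 0 0" --pt "-0.2 -0.9 0 0 0 0" --pt "-0.2 -0.9 0 0 0 0" --pt "-0.18 -0.9 0 0 0 0" --pt "0 -0.9 0 0 0 0"

```text
t: 53.15
eef_pos: [0.4785, -0.1954, 0.1595]
ee_rot: [-3.142, 0.0, -1.644]
force: [0.5, 0.4, -1.1]
width: 0.0342
```

>>> drive_tool --pt "0 -0.9 0 0 0 0" --pt "0 -0.9 0 0 0 0" --pt "0 0 0 0 0 0" --pt "0 0 0 0 0 0"

```text
t: 53.65
eef_pos: [0.4789, -0.2662, 0.1591]
ee_rot: [3.141, 0.0, -1.644]
force: [0.2, -0.0, -2.4]
width: 0.0339
```

>>> drive_tool --pt "0 0 -0.8 0 0 0" --pt "0 0 -0.8 0 0 0" --pt "0 0 -0.7 0 0 0" --pt "0 0 -0.36 0 0 0" --pt "0 0 0 0 0 0"

```text
t: 54.28
eef_pos: [0.4793, -0.2658, 0.0527]
ee_rot: [3.14, 0.0, -1.643]
force: [-0.4, 0.1, -2.5]
width: 0.0338
```

>>> drive_tool --pt "0 0 0 0 0 0" --pt "0 0 0 0 0 0" --pt "0 0 0 0 0 0" --claw 0.53

```text
t: 54.65
eef_pos: [0.4798, -0.2665, 0.0538]
ee_rot: [-3.14, -0.0, -1.644]
force: [-0.8, -0.4, 0.5]
width: 0.0462
```

>>> drive_tool --pt "0 0 0.9 0 0 0" --pt "0 0 1 0 0 0" --pt "0 0 1 0 0 0" --pt "0 1 0 0 0 0" --pt "0 1 0 0 0 0"

```text
t: 55.28
eef_pos: [0.4795, -0.1858, 0.1699]
ee_rot: [-3.14, 0.0, -1.645]
force: [0.8, 0.0, 0.1]
width: 0.0465
```

```bash
python3 - <<'E'
from look import *
cans("top")
cans("side")
E
```

```text
cut 0.56 210 mean [0.5804 0.3159] rect [580.6 316. ] dir 74.3 axes [36. 52.] z 0.084
lm 0.75 [0.5833 0.3149 0.0297]
lm 0.56 [ 0.4793 -0.3338  0.0179]
cut 0.95 286 mean [ 0.4737 -0.3419] rect [ 474.3 -342.3] dir 78.5 axes [38. 57.] z 0.071
cut 0.81 254 mean [ 0.4762 -0.2731] rect [ 476.5 -272.5] dir 75.9 axes [38. 60.] z 0.071
cut 0.6 4478 mean [ 0.5014 -0.3052] rect [ 489.2 -305.6] dir 81.5 axes [193. 286.] z 0.022
cut 0.51 87 mean [0.5791 0.3144] rect [579.3 315.7] dir 75.0 axes [35. 80.] z 0.077
lm 0.74 [ 0.474  -0.3351  0.0165]
lm 0.65 [ 0.4771 -0.2673  0.0224]
lm 0.47 [0.5808 0.3185 0.0301]
lm 0.4 [ 0.5335 -0.2703  0.0205]
```

>>> drive_tool --pt "0.2 1 0 0 0 -0.6" --pt "0.2 1 0 0 0 -0.6" --pt "0.2 1 0 0 0 0" --pt "0.2 1 0 0 0 0" --pt "0.2 1 0 0 0 0"

```text
t: 56.2
eef_pos: [0.5198, 0.014, 0.1689]
ee_rot: [3.141, -0.0, -1.771]
force: [0.7, -0.2, -0.2]
width: 0.0463
```

>>> drive_tool --pt "0.2 1 0 0 0 0" --pt "0.2 1 0 0 0 0" --pt "0.2 1 0 0 0 0" --pt "0.2 1 0 0 0 0" --pt "0.2 1 0 0 0 0"

```text
t: 56.82
eef_pos: [0.5602, 0.214, 0.1687]
ee_rot: [3.141, -0.0, -1.771]
force: [0.4, -0.0, 0.2]
width: 0.0468
```

>>> drive_tool --pt "0.2 1 0 0 0 0" --pt "0.2 1 0 0 0 0" --pt "0.15 0.5 0 0 0 0" --pt "0 0 -0.5 0 0 0" --pt "0 0 -0.5 0 0 0" --claw 0.55

```text
t: 57.45
eef_pos: [0.5819, 0.3129, 0.1281]
ee_rot: [3.141, -0.0, -1.77]
force: [0.2, 0.3, -0.0]
width: 0.0477
```

>>> drive_tool --pt "0 0 -0.6 0 0 0" --pt "0 0 -0.6 0 0 0" --pt "0 0 -0.5 0 0 0" --pt "0 0 -0.07 0 0 0" --pt "0 0 0 0 0 0"

```text
t: 58.08
eef_pos: [0.582, 0.3132, 0.0585]
ee_rot: [-3.141, -0.0, -1.77]
force: [1.1, -0.6, 0.7]
width: 0.0481
```

>>> drive_tool --pt "0 0 0 0 0 0" --pt "0 0 0 0 0 0" --pt "0 0 0 0 0 0" --pt "0 0 0 0 0 0" --claw 0.2

```text
t: 58.58
eef_pos: [0.5817, 0.3139, 0.059]
ee_rot: [-3.141, 0.001, -1.769]
force: [-0.8, -1.1, 6.0]
width: 0.0339
```

>>> drive_tool --pt "0 0 1 0 0 0" --pt "0 0 1 0 0 0" --pt "-0.15 -0.8 0.5 0 0 0.6" --pt "-0.15 -0.9 0 0 0 0.6" --pt "-0.2 -0.9 0 0 0 0"

```text
t: 59.2
eef_pos: [0.5608, 0.2087, 0.158]
ee_rot: [3.141, 0.0, -1.643]
force: [0.4, 0.1, -1.2]
width: 0.0336
```

>>> drive_tool --pt "-0.2 -0.9 0 0 0 0" --pt "-0.2 -0.9 0 0 0 0" --pt "-0.2 -0.9 0 0 0 0" --pt "-0.2 -0.9 0 0 0 0" --pt "-0.2 -0.9 0 0 0 0"

```text
t: 59.82
eef_pos: [0.5206, 0.0285, 0.1579]
ee_rot: [3.141, 0.0, -1.644]
force: [0.2, -0.0, -1.8]
width: 0.0341
```

>>> drive_tool --pt "-0.2 -0.9 0 0 0 0" --pt "-0.2 -0.9 0 0 0 0" --pt "-0.2 -0.9 0 0 0 0" --pt "-0.2 -0.9 0 0 0 0" --pt "-0.12 -0.9 0 0 0 0"

```text
t: 60.45
eef_pos: [0.4838, -0.1513, 0.158]
ee_rot: [3.141, 0.0, -1.644]
force: [1.1, 0.1, -1.0]
width: 0.0339
```

>>> drive_tool --pt "0 -0.9 0 0 0 0" --pt "0 -0.27 0 0 0 0" --pt "0 0 0 0 0 0" --pt "0 0 0 0 0 0"

```text
t: 60.95
eef_pos: [0.4845, -0.1965, 0.158]
ee_rot: [3.141, 0.0, -1.643]
force: [0.9, 0.9, -1.8]
width: 0.0341
```

>>> drive_tool --pt "0 0 -0.8 0 0 0" --pt "0 0 -0.8 0 0 0" --pt "0 0 -0.7 0 0 0" --pt "0 0 -0.37 0 0 0" --pt "0 0 0 0 0 0"

```text
t: 61.58
eef_pos: [0.4845, -0.1967, 0.0509]
ee_rot: [3.14, -0.0, -1.643]
force: [-0.3, 0.0, -1.1]
width: 0.0342
```

>>> drive_tool --pt "0 0 0 0 0 0" --pt "0 0 0 0 0 0" --pt "0 0 0 0 0 0" --claw 0.53

```text
t: 61.95
eef_pos: [0.4851, -0.1972, 0.0521]
ee_rot: [-3.14, 0.0, -1.644]
force: [-0.5, 0.5, 0.5]
width: 0.0459
```

>>> drive_tool --pt "0 0 0.9 0 0 0" --pt "0 0 1 0 0 0" --pt "0 0 1 0 0 0" --pt "-0.5 1 0.3 0 0 0" --pt "-0.5 1 0 0 0 0"

```text
t: 62.58
eef_pos: [0.4448, -0.1166, 0.1808]
ee_rot: [-3.139, 0.001, -1.645]
force: [-0.1, 1.1, -0.1]
width: 0.0463
```

```bash
python3 - <<'E'
from look import *
cans("top")
cans("side","s8",(200,220,380,400),4)
for t in("drawer_handle","drawer_in"): print(t,[(round(x['score'],2),w("side",x['point']).round(4)) for x in arm.landmark_of(t,"side")[:1]])
E
```

```text
cut 0.58 182 mean [ 0.4776 -0.3352] rect [ 477.8 -335. ] dir 104.9 axes [37. 46.] z 0.075
cut 0.27 1340 mean [ 0.5017 -0.3397] rect [ 493.2 -269.4] dir 10.6 axes [149. 205.] z 0.03
lm 0.58 [ 0.479  -0.3331  0.0183]
lm 0.4 [0.5755 0.2015 0.0299]
cut 0.75 226 mean [ 0.481  -0.2026] rect [ 477.2 -210.3] dir 76.8 axes [38. 66.] z 0.071
cut 0.69 263 mean [ 0.4736 -0.3435] rect [ 473.8 -343.5] dir 73.5 axes [37. 53.] z 0.072
cut 0.6 251 mean [ 0.4764 -0.2734] rect [ 476.5 -272.5] dir 73.7 axes [38. 60.] z 0.071
lm 0.94 [ 0.4758 -0.3347  0.0153]
lm 0.9 [ 0.4766 -0.2677  0.0207]
lm 0.68 [ 0.4873 -0.1925  0.0194]
drawer_handle [(0.9, array([ 0.3731, -0.2612,  0.0782]))]
drawer_in [(0.95, array([ 0.5285, -0.2717,  0.0191]))]
```

View pics/s8.png

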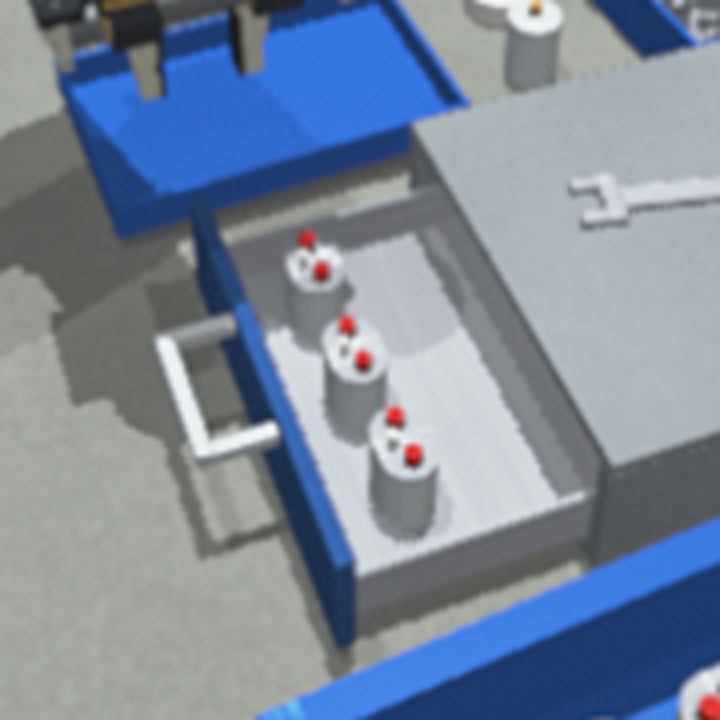

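All three cans stand upright in the open drawer, at (315,290), (355,380) and (405,470) in the crop. I grip the handle and shut the drawer gently.

>>> drive_tool --pt "-0.5 -0.7 0 0 0 0" --pt "-0.5 -0.8 0 0 0 0" --pt "-0.5 -0.8 0 0 0 0" --pt "-0.31 -0.8 0 0 0 0" --pt "0 -0.47 0 0 0 0" --claw 0.38

```text
t: 63.6
eef_pos: [0.3712, -0.2619, 0.1791]
ee_rot: [3.141, 0.0, -1.646]
force: [1.5, -0.4, -0.4]
width: 0.0334
```

>>> drive_tool --pt "0 0 -0.8 0 0 0" --pt "0 0 -0.8 0 0 0" --pt "0 0 -0.8 0 0 0" --pt "0 0 -0.6 0 0 0" --pt "0 0 0 0 0 0"

```text
t: 64.22
eef_pos: [0.3706, -0.2603, 0.0576]
ee_rot: [3.137, 0.001, -1.645]
force: [-0.4, -1.3, -0.4]
width: 0.0334
```

>>> drive_tool --pt "0 0 0 0 0 0" --pt "0 0 0 0 0 0" --pt "0 0 0 0 0 0" --pt "0 0 0 0 0 0" --claw 0

```text
t: 64.72
eef_pos: [0.3728, -0.2601, 0.0602]
ee_rot: [-3.14, -0.0, -1.643]
force: [-1.5, 0.8, 7.9]
width: 0.0097
```

>>> drive_tool --pt "0.1 -0.007 0 0 0 0" --pt "0.2 -0.015 0 0 0 0" --pt "0.3 -0.022 0 0 0 0" --pt "0.3 -0.022 0 0 0 0" --pt "0.3 -0.022 0 0 0 0"

```text
t: 65.35
eef_pos: [0.4207, -0.2638, 0.0602]
ee_rot: [-3.141, -0.001, -1.643]
force: [-2.1, -1.3, 8.1]
width: 0.0101
```

>>> drive_tool --pt "0.3 -0.022 0 0 0 0" --pt "0.3 -0.022 0 0 0 0" --pt "0.3 -0.022 0 0 0 0" --pt "0.3 -0.022 0 0 0 0" --pt "0.3 -0.022 0 0 0 0"

```text
t: 65.97
eef_pos: [0.4807, -0.2684, 0.0602]
ee_rot: [-3.141, -0.001, -1.643]
force: [-2.7, -1.7, 6.6]
width: 0.0098
```

>>> drive_tool --pt "0.3 -0.022 0 0 0 0" --pt "0.25 -0.018 0 0 0 0" --pt "0.2 -0.015 0 0 0 0" --pt "0.1 -0.007 0 0 0 0" --pt "0.07 0 0 0 0 0"

```text
t: 66.6
eef_pos: [0.5172, -0.2711, 0.0602]
ee_rot: [-3.141, -0.001, -1.643]
force: [-8.6, -3.6, 11.2]
width: 0.01
```

>>> drive_tool --pt "0.03 0 0 0 0 0" --pt "0 0 0 0 0 0" --pt "0 0 0 0 0 0"

```text
t: 66.97
eef_pos: [0.5171, -0.2711, 0.0602]
ee_rot: [3.14, -0.001, -1.644]
force: [-5.9, -3.8, 9.2]
width: 0.0101
```

Drawer is back at the shut position (0.517) with contact force. Release and retreat.

>>> drive_tool --pt "0 0 0 0 0 0" --pt "0 0 0 0 0 0" --pt "0 0 0 0 0 0" --pt "0 0 0 0 0 0" --claw 0.37

```text
t: 67.47
eef_pos: [0.5182, -0.2703, 0.0592]
ee_rot: [3.141, 0.0, -1.644]
force: [-0.3, 0.1, -0.1]
width: 0.0318
```

>>> drive_tool --pt "0 0 0.8 0 0 0" --pt "0 0 1 0 0 0" --pt "0 0 1 0 0 0" --pt "-0.5 1 0.3 0 0 0" --pt "-0.5 1 0 0 0 0"

```text
t: 68.1
eef_pos: [0.4783, -0.1898, 0.1844]
ee_rot: [-3.139, 0.0, -1.645]
force: [0.5, 0.4, 0.2]
width: 0.0324
```

>>> drive_tool --pt "-0.5 1 0 0 0 0" --pt "0 1 0 0 0 0" --pt "0 0 0 0 0 0" --pt "0 0 0 0 0 0"

```text
t: 68.6
eef_pos: [0.4583, -0.1103, 0.1835]
ee_rot: [-3.141, 0.0, -1.643]
force: [0.0, -0.6, 0.2]
width: 0.0326
```

```bash
python3 - <<'E'
from h import *
save("side","s9")
for n in("side","top"):
  if n=="top": save(n,"t9")
  for t in("drawer_handle","pull_grip","pointer","round_can","spanner","tape_roll","pliers"): print(n,t,[(round(x['score'],2),w(n,x['point']).round(4)) for x in arm.landmark_of(t,n)[:1]])
E
```

```text
side drawer_handle [(0.68, array([ 0.5156, -0.2694,  0.0798]))]
side pull_grip [(0.75, array([0.5063, 0.2847, 0.0783]))]
side pointer []
side round_can [(0.5, array([ 7.4e-01, -3.2e-02,  5.0e-04]))]
side spanner [(0.58, array([ 0.7093, -0.2718,  0.0982]))]
side tape_roll []
side pliers [(0.56, array([0.4736, 0.4861, 0.004 ]))]
top drawer_handle []
top pull_grip [(0.6, array([0.5132, 0.288 , 0.08  ]))]
top pointer [(0.82, array([0.5179, 0.3537, 0.0395]))]
top round_can [(0.66, array([ 0.7481, -0.0297,  0.0016]))]
top spanner [(0.91, array([ 0.715 , -0.2701,  0.1055]))]
top tape_roll [(0.55, array([0.7655, 0.0508, 0.001 ]))]
top pliers [(0.69, array([0.478 , 0.4884, 0.0016]))]
```

View pics/s9.png

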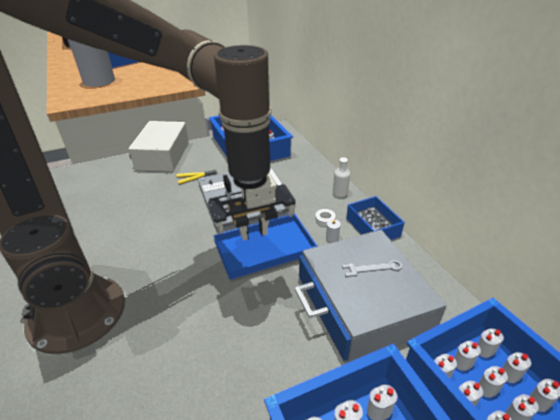

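The drawer is shut with its handle at (310,300), no cans are left outside, the pull is home, the bystanders are unmoved, and the arm is clear. Handing in.

```bash
python3 -c "
from station import arm
print(arm.job_done())"
```

```text
the job is handed in; nothing more can be done
None
```

The job is handed in at about 69 s of the 210 s; no verdict was reported.

- **Test:** All three capacitors stood on places 1–3. I pulled the handle until the contact bar had moved about 43 mm, against an index measured at 42.7 mm. I held it there for just over 2 s and guided it home.
- **Drawer:** I pulled the drawer to its stop and stood the three cans on its floor. A last look before closing showed all three upright. I then pushed the drawer shut.
- **Last checks:** The drawer handle is back at its shut position, x about 0.516. The pull grip is home, the bystanders are where they started, and the arm is clear.

**What failed or disagreed:**
- **Index position:** The landmark network put the index about 4 mm further out than my own measurement. I used mine, because the arm hid the pointer while it was pulled.
- **Knocked can:** After the test, a can on the tester was knocked aside and nudged its neighbour. I measured both again and picked them up normally.
- **Not seen:** I could not see the cans once the drawer was shut.

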